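Stack the assay trays and lock them on the shaker

ROBOT

A 6-joint arm with a two-finger parallel gripper is mounted at the origin on a cart in front of the work surface, level with it; the furniture and walls round the work are solid. World frame = base frame: x ahead of the robot, y to its left, z up, the work surface at z = 0. Lengths are in m, angles in rad, forces in N, time in s.
With the tool pointing down it reaches from about 0.3 to 0.775 m from the base axis. Payload 14.6 kg.
Tool frame: the origin (TCP) lies at the very end of the fingers, on their centre line; the grasp point (between the pads) lies 19 mm behind it; x points along the fingers, z is the direction in which the jaws open and shut, and the axes are right-handed (so a half turn about x gives the same grasp; the last joint's range is limited). The gripper opens to 94 mm and grips with 3 to 60 N. Pads are 16 mm wide; open, the fingers measure 119 mm over their backs; the gripper's body (75 mm by 177 mm) begins 78 mm behind the grasp point.
Start: joints at [-0.067, 0.3, 1.521, -0, 1.321, -0.067], TCP at [0.55, -0, 0.205] pointing down, gripper open.
Joint ranges: [-3.03, 3.03], [-0.79, 2.21], [0.23, 2.52], [-1.04, 4.18], [0, 3.07], [-2.55, 2.55]. Speed limits (rad/s): [2.22, 2.22, 2.57, 3.14, 3.14, 3.14].

INTERFACE

Orientations are given as [roll, pitch, yaw] about the fixed x, y, z axes, in that order (R = Rz(yaw) Ry(pitch) Rx(roll)).
In Python, from station import ctrl gives the robot as it stands. The module is installed in compiled form; this text tells all that it offers.
- The arm moves only by the tool servo_tool, never from a script. Its argument "motion" is one flat list of numbers, 4 for each row, row after row: the shift along the tool's x, y, z in mm, then the turn about the tool's x in degrees. In form: [dx, dy, dz, roll, dx, dy, dz, roll, ...]. A call has 1 to 20 rows; each row is the pose to reach, as a shift and turn from the pose commanded when the call began, along the tool's axes at that moment; what a row does not reach only later rows make up. A row lasts 1/8 s, in which the tool goes at most 62.5 mm and 10.7 degrees, less where a joint would pass 70% of its speed; a pose out of reach is approached as far as the arm can. A call with a gripper value outside its range is refused whole. "gripper" is the opening, from 0 (shut) to 1 (fully open), set as the call begins (left out, the last holds). The fingers move at their own pace and stop on an object; "force" is the grip in N (left out, the last holds). Time passes only in rows, so rows that repeat a pose let the fingers close. It gives the time, the measured TCP pose, the force and the opening at its end, in the units of the state.
- ctrl.get_obs(): the state, without advancing time (a new reading comes with each control period).
- ctrl.camera(name): name is "scene" or "side" or "wrist"; returns a dict with "color" (480x640x3 uint8, red, green, blue), "z_map" (480x640 float32, m along the optical axis (not along the pixel's ray), 0 where there is no reading), "fx", "fy", "cx", "cy" (pixels), "rvec" (rotation vector, rad) and "tvec" (3), from world to camera coordinates, as OpenCV has them. Camera axes: x right, y down, z forward; pixel columns grow to the right and rows downward; lengths in m; the calibration is good to about 2 mm. A picture is of the moment at which its call begins.
- ctrl.hand_in(): hands the job in, once; it reports no verdict.
The state is a dict: "time_s": time; "qpos": joint angles; "joint_vel": joint speeds; "tau": joint torques, N m; "ee_pos": TCP position; "eef_rot": TCP orientation; "force": force on the tool from outside, world axes, zero at the start; "moment": the same for the moment, N m; "grip_width": finger opening in m.
Only numpy, scipy, OpenCV 4.12 (cv2) and the standard library are available. Lean on these libraries where they do the work, as an engineer would, in place of code of your own. Each camera call takes 0.05 s, during which the arm holds its last target.

TASK

Finish loading the plate shaker: put the loose compartment tray squarely on the tray already standing on it, then the flat lid on top, each nested right down over the rim below. Then fit the hold-down bar: hook its lip under the shaker's rail and up behind it, and tilt the bar down until its foot snaps under the spring catch. Leave the other things on the bench where they are.

Things in the scene. Friction and masses are not known exactly. Their poses are not given: they have to be found in the camera images.
- shaker: Fixed plate shaker, white housing 150 x 206 mm, controls towards the robot. Origin under its centre on the bench, x to its rear, y to its left along the pile. Platform at z = 55 mm, its rim locating the bottom tray at x = y = 0. Rail at the left end (y = +69 to +85 mm, up to z = 122), spring catch at the right end (y = -69 to -101, up to z = 127). Finished pile: top at z = 97.
- rail_mid (a point): Middle of the rail, a 6 mm steel rod along the shaker's x, at (0, 76, 115.5) mm in the shaker frame, held between two cheeks 37 mm apart. The bar's strip passes under it, its lip comes up behind it (farther out in y).
- bar_home (a point): Where the bar's origin lies when it is locked: (0, 0, 97) mm in the shaker frame, on the lid, the bar's axes along the shaker's. Play along y 1 mm towards the catch (to the rail) and 3 mm the other way, to a guide post with a rounded top (y = -69.5 to -75.5, up to z = 105.5 mm in the shaker frame) just inside the foot.
- catch (a joint): Spring catch at the shaker's right end, rad: 0 at rest; grows (to 0.5 at most) as its nose is pushed outwards, shaker -y; a spring returns it. The bar's foot pushed straight down past it takes about 5 to 15 N and opens it some 0.2 to 0.3; then it springs back to 0 over the foot's barb.
- catch_nose (a point): Centre of the catch's round nose, 6 mm thick and 32 mm along x; at rest at (0, -85.5, 107) mm in the shaker frame.
- tray_low: White tray, 4 x 10 open compartments, 62 (x) x 126 (y) x 16 mm, loose on the shaker's platform. Origin: centre of its underside, z up. A round bead, 52 x 116 mm overall, stands 4 mm proud of its top; the underside has a 5 mm deep recess 56 x 120 mm. The next item nests over the bead, 2 mm play each side, its origin 16 mm higher (20 mm if it rides on the bead).
- tray_loose: Second tray, the same as tray_low, about 90 g, flat on the bench. Origin: centre of its underside, y along its length, z up; either way round will do on the pile. Grasp across its 62 mm width.
- tray_lid: White flat lid, 62 (x) x 126 (y) x 10 mm, about 60 g, plain top with a thin grey outline, flat on the bench. Origin: centre of its underside, z up. Same recess beneath as a tray's, so it seats with its origin 16 mm above the upper tray's; either way round. Grasp across its 62 mm width, low down.
- holdbar: Hold-down bar, about 140 g: steel strip 30 mm wide (x), z = 10 to 13 mm, y = -81.5 to +83 mm, on two rubber pads 10 mm high and long at y = -42 and +45, which bear on the lid. Origin: centre, at the level of the pads' undersides, z up. Black grip rib on top, lip at the +y end for the rail, foot at the -y end for the catch.
- bar_grip (a point): Centre of the bar's grip rib, 34 (x) x 12 (y) mm, z = 13 to 36 mm, at (0, -20, 24) mm in the bar's frame. Grasp across its 12 mm (along y).
- bar_lip (a point): Top of the 3 mm thick lip (y = +80 to +83, z up to 19 mm) at (0, 81.5, 19) mm in the bar's frame. With the bar level it is too high to pass under the rail; with the foot end raised 20 degrees (about x) and the lower outer edge of the +y pad (y = +50, z = 0) just over the lid it passes with about 8 mm to spare.
- bar_foot (a point): Top of the strip above the foot, at (0, -80, 13) mm in the bar's frame; may be pressed here. The foot is 3 mm thick (y = -78.5 to -81.5 mm) and turns outwards at its lower end into a round barb, 6 mm thick along x (centre y = -84.5, z = 3 mm, underside z = 0).
- vial_1: Bystander: capped amber vial, 28 mm across, 53 mm tall, loose; origin under its centre.
- petri_dish: Bystander: round dish, 60 mm across, 13 mm high, loose; origin under its centre.
- marker_2: Bystander: marker pen 129 mm long, loose; origin under its middle.
- beaker_50: Bystander: small empty plastic beaker, 49 mm across, 60 mm tall, loose; origin under its centre.

How it is judged:
On the way, in this order (a step that is already met when the one before it is completed fails the run):
1. the loose tray is nested on the tray on the shaker (z of tray_low in the frame of shaker between 0.0535 and 0.0565 m and horizontal distance between tray_low and shaker below 0.004 m and z of tray_loose in the frame of tray_low between 0.0145 and 0.0175 m and horizontal distance between tray_loose and tray_low below 0.004 m and angle between the y axis of tray_loose and the y axis of tray_low, either way round below 0.06 rad and angle between the z axis of tray_loose and the z axis of tray_low, either way round below 0.03 rad), for 0.2 s.
2. the lid is nested on the upper tray (z of tray_loose in the frame of tray_low between 0.0145 and 0.0175 m and horizontal distance between tray_loose and tray_low below 0.004 m and angle between the y axis of tray_loose and the y axis of tray_low, either way round below 0.06 rad and angle between the z axis of tray_loose and the z axis of tray_low, either way round below 0.03 rad and z of tray_lid in the frame of tray_loose between 0.0145 and 0.0175 m and horizontal distance between tray_lid and tray_loose below 0.004 m and angle between the y axis of tray_lid and the y axis of tray_loose, either way round below 0.06 rad and angle between the z axis of tray_lid and the z axis of tray_loose, either way round below 0.03 rad), for 0.2 s.
3. the bar's lip is under the rail and behind it (y of bar_lip in the frame of shaker between 0.0785 and 0.092 m and z of bar_lip in the frame of shaker between 0.098 and 0.124 m and x of bar_lip in the frame of shaker between -0.006 and 0.006 m), for 0.05 s.
4. the bar's foot is down and the catch has sprung back over it (all of step 3 and z of bar_foot in the frame of shaker between 0.1075 and 0.1125 m and y of bar_foot in the frame of shaker between -0.0835 and -0.0755 m and value of joint catch below 0.06 rad and angle between the z axis of holdbar and the z axis of shaker, either way round below 0.04 rad), for 0.2 s.
At the end, for the whole second after the job is handed in: Tray, tray and lid nested on the shaker, each fully down (1.5 mm), centred (4 mm) and square (0.06 rad) on the one below; the bar level on the lid, its lip behind the rail, its foot under the catch, which is back at rest (0.06 rad); all still (all of step 2 and all of step 4 and z of tray_low in the frame of shaker between 0.0535 and 0.0565 m and horizontal distance between tray_low and shaker below 0.004 m and linear speed of each of tray_loose, tray_lid, holdbar below 0.02 m/s); the robot touches nothing.
It fails at once if the vial is shifted by more than 3 cm (distance of vial_1 from where it was at the start of the episode above 0.03 m).
It fails at once if the dish is shifted by more than 3 cm (distance of petri_dish from where it was at the start of the episode above 0.03 m).
It fails at once if the marker pen is shifted by more than 3 cm (distance of marker_2 from where it was at the start of the episode above 0.03 m).
It fails at once if the beaker is shifted by more than 3 cm (distance of beaker_50 from where it was at the start of the episode above 0.03 m).
It also fails if it takes over 70 s, if anything falls off the work surface, if the arm or the gripper's body presses on something with over 40 N, if the wrist force passes 120 N, or if a joint passes its speed limit or range.

## Working session

There is one attempt and no reset: what is moved stays moved. The work goes in short steps, Python scripts to look and compute and a tool call to move; the robot and the scene stay as the last step left them, time stands still between calls to the robot, and variables do not carry over. Pictures are saved under pics/ and viewed, and the job is handed in when it is done.

Besides the shell and the picture viewer there is one more tool, called after "Call:" as name(argument=value, ...), one argument or row to a line, values as JSON. servo_tool: Moves the arm, as the interface text tells. Its arguments: {"type":"object","properties":{"motion":{"type":"array","items":{"type":"number"}},"gripper":{"type":"number"},"force":{"type":"number"}},"required":["motion"]}

```bash
mkdir -p pics; cat > h.py <<'E'
import numpy as np, cv2
from station import ctrl
def cam(n):
    c=ctrl.camera(n); c['R']=cv2.Rodrigues(np.array(c['rvec'],float))[0]; c['t']=np.array(c['tvec'],float).ravel(); return c
def save(c,fn,crop=None,s=1):
    im=c['color'][:,:,::-1]
    if crop: x0,y0,x1,y1=crop; im=im[y0:y1,x0:x1]
    cv2.imwrite('pics/'+fn,cv2.resize(im,None,fx=s,fy=s,interpolation=cv2.INTER_CUBIC))
def px(c,u,v,z=None,plane=None):
    d=np.array([(u-c['cx'])/c['fx'],(v-c['cy'])/c['fy'],1.])
    o=-c['R'].T@c['t']; r=c['R'].T@d
    if plane is not None: return o+r*(plane-o[2])/r[2]
    if z is None: z=c['z_map'][int(round(v)),int(round(u))]
    return o+r*z
def proj(c,p):
    q=c['R']@np.array(p,float)+c['t']; return np.array([c['fx']*q[0]/q[2]+c['cx'],c['fy']*q[1]/q[2]+c['cy']])
def cloud(c):
    v,u=np.mgrid[0:480,0:640]; z=c['z_map']
    P=np.stack([(u-c['cx'])/c['fx']*z,(v-c['cy'])/c['fy']*z,z],-1)
    W=(P-c['t'])@c['R']; W[z==0]=np.nan; return W
E
python3 - <<'E'
from h import *
import pickle
o=ctrl.get_obs(); print(o)
for n in ['scene','side','wrist']:
    c=cam(n); save(c,n+'0.png'); pickle.dump(c,open(n+'0.pkl','wb')); print(n,c['fx'],-c['R'].T@c['t'],c['R'].round(3).tolist())
E
```

```text
{'time_s': 0.0, 'qpos': array([-6.65929202e-02,  3.00464416e-01,  1.52156237e+00,  2.74485867e-06,
        1.32070978e+00, -6.65902781e-02]), 'joint_vel': array([-2.30239204e-04, -5.29507956e-04, -4.19453057e-04,  8.73275507e-04,
        6.95306973e-05, -2.99865817e-05]), 'tau': array([-1.53750298e-03, -5.31805658e+01, -3.52735734e+01,  7.07558286e-02,
        2.43994006e-02, -4.79655944e-05]), 'ee_pos': array([5.49742214e-01, 1.88739801e-05, 2.04897917e-01]), 'eef_rot': array([3.07267816, 1.56965242, 3.07267484]), 'force': array([0.70092808, 0.49459753, 0.36345004]), 'moment': array([-0.01812703,  0.04753563, -0.00863039]), 'grip_width': 0.09417913682785242}
scene 600.1344515064708 [-0.04746412  0.93047432  0.77859105] [[-0.84, -0.543, 0.022], [-0.299, 0.427, -0.854], [0.454, -0.723, -0.521]]
side 523.5343976524761 [ 0.46899306 -1.21958546  0.77509929] [[0.997, -0.067, -0.024], [-0.054, -0.485, -0.873], [0.046, 0.872, -0.487]]
wrist 432.7347422721505 [0.5488994  0.07745763 0.38459524] [[1.0, 0.0, -0.001], [0.0, -0.964, 0.268], [-0.001, -0.268, -0.964]]
```

View pics/scene0.png

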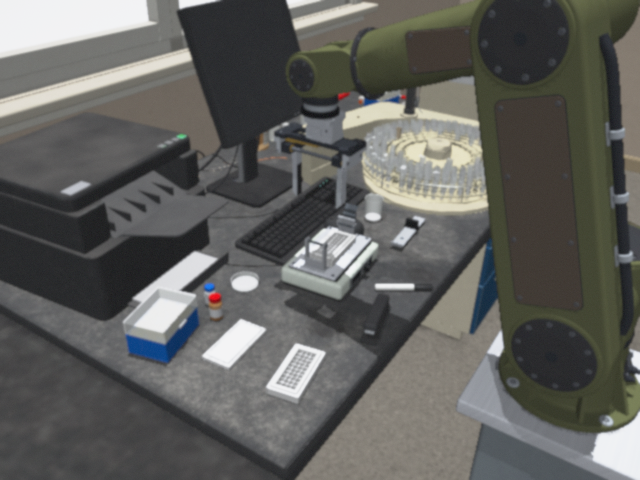

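View pics/side0.png

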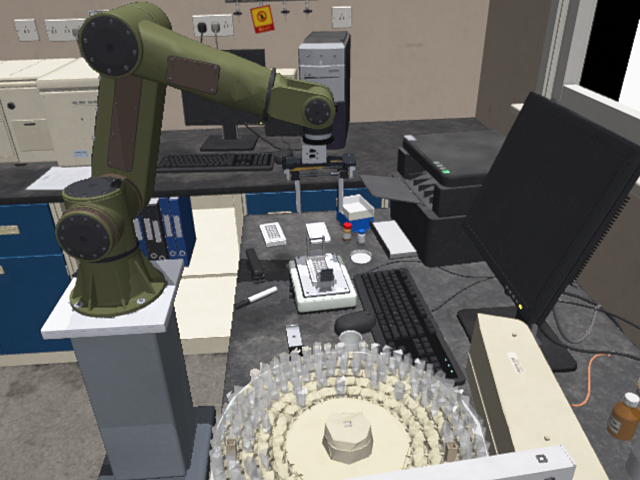

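View pics/wrist0.png

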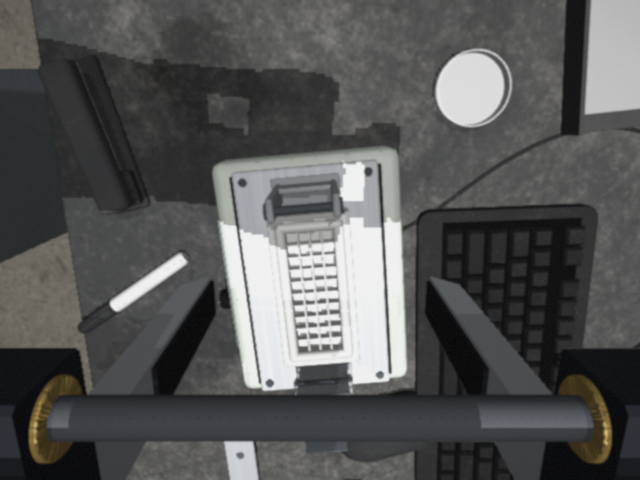

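```bash
python3 - <<'E'
from h import *
import pickle
L=lambda n:pickle.load(open(n+'0.pkl','rb'))
s=L('scene');d=L('side');w=L('wrist')
save(s,'s_trays.png',(190,300,350,410),5)
save(s,'s_bar.png',(340,180,440,300),5)
save(d,'d_trays.png',(240,190,420,310),4.4)
save(d,'d_bar.png',(230,280,380,380),5)
E
```

```text
(no output)
```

View pics/s_trays.png

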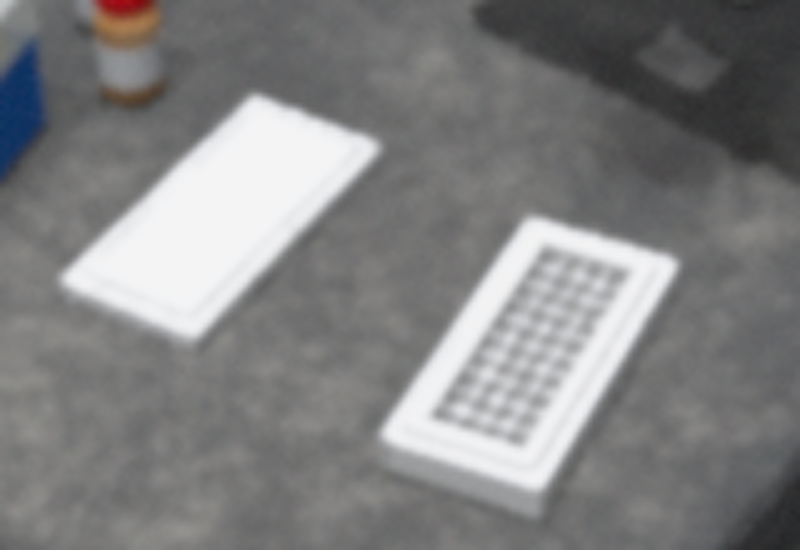

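View pics/s_bar.png

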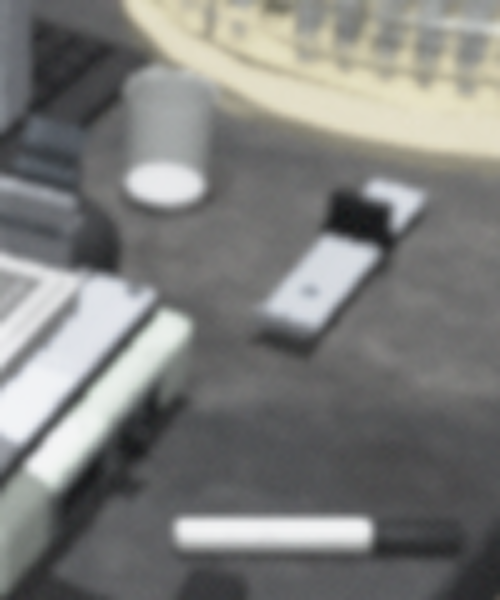

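View pics/d_trays.png

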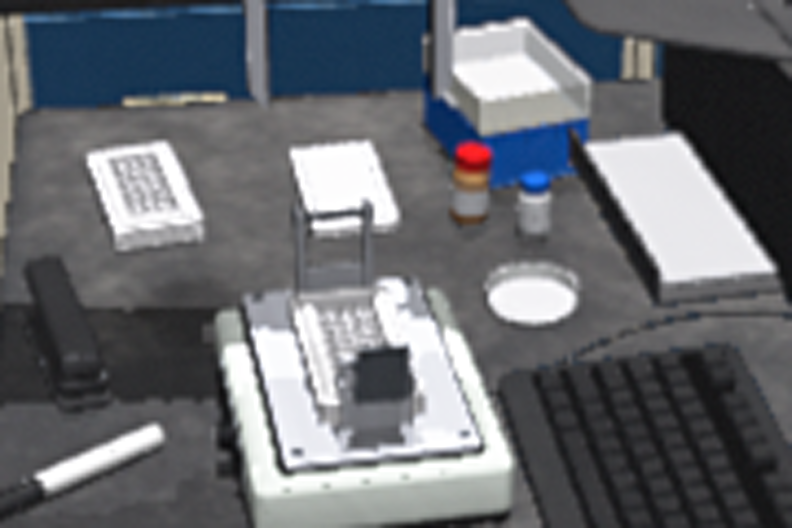

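View pics/d_bar.png

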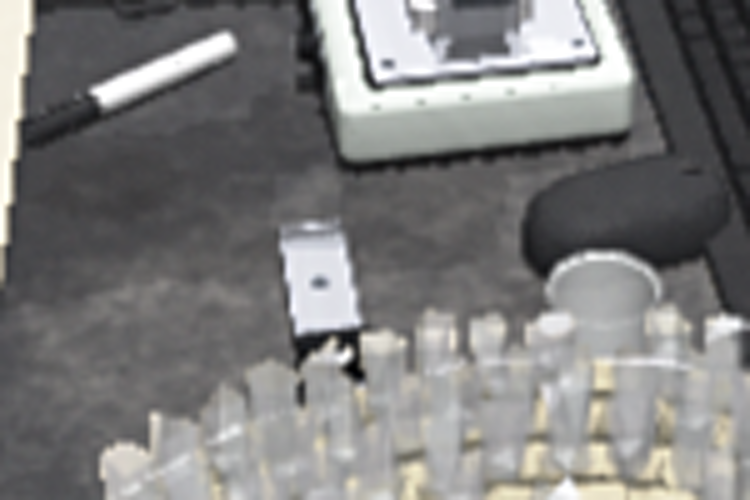

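```bash
cat >> h.py <<'E'
def rect(c,W,m,z=None,K=1e4):
    P=W[m][:,:2]; r=cv2.minAreaRect((P*1000).astype(np.float32)); return r
E
python3 - <<'E'
from h import *
import pickle
L=lambda n:pickle.load(open(n+'0.pkl','rb'))
s=L('scene');d=L('side');w=L('wrist')
off=np.array([190,300])
def sp(l,z,c=s,o=off,k=5): return np.array([px(c,*(np.array(p)/k+o),plane=z)*1000 for p in l])
print('tray scene',sp([(530,215),(680,262),(383,440),(543,490)],.016).round(1).tolist())
print('lid scene',sp([(255,95),(380,148),(62,280),(193,338)],.010).round(1).tolist())
o2=np.array([240,190])
print('tray side',sp([(86,152),(166,140),(115,240),(204,228)],.016,d,o2,4.4).round(1).tolist())
print('lid side',sp([(290,148),(372,140),(315,230),(400,222)],.010,d,o2,4.4).round(1).tolist())
# bar
o3=np.array([340,180]);print('bar scene strip corners',sp([(258,308),(312,326),(372,180),(425,195)],.013,s,o3,5).round(1).tolist())
print('rib top', sp([(332,190),(390,208)],.036,s,o3,5).round(1).tolist())
o4=np.array([230,280]);print('bar side',sp([(280,232),(345,232),(297,330),(360,328)],.013,d,o4,5).round(1).tolist())
for n,c in(('s',s),('d',d)):
  W=cloud(c); 
  if n=='s': print(W[363,300]*1e3,W[340,235]*1e3,W[237,402]*1e3)
W=cloud(w)
for u,v in((250,300),(380,300),(290,240),(305,350),(303,188),(320,380),(225,250),(240,460)): print(u,v,(W[v,u]*1e3).round(1))
save(w,'w_sh.png',(200,140,420,460),1.9)
save(w,'w_rail.png',(230,140,400,230),4.5)
save(w,'w_cat.png',(230,330,410,460),4.2)
E
```

```text
tray scene [[455.3, 210.6, 16.0], [393.7, 200.6, 16.0], [430.1, 335.9, 16.0], [370.7, 323.9, 16.0]]
lid scene [[592.8, 207.8, 10.0], [531.0, 205.7, 10.0], [582.2, 333.1, 10.0], [521.9, 329.4, 10.0]]
tray side [[376.0, 324.0, 16.0], [435.5, 337.3, 16.0], [399.3, 184.3, 16.0], [461.0, 194.9, 16.0]]
lid side [[527.8, 325.1, 10.0], [589.8, 331.5, 10.0], [538.2, 194.4, 10.0], [598.3, 199.5, 10.0]]
bar scene strip corners [[478.2, -233.0, 13.0], [448.7, -233.0, 13.0], [488.4, -385.0, 13.0], [458.3, -386.3, 13.0]]
rib top [[484.6, -323.9, 36.0], [452.1, -324.0, 36.0]]
bar side [[451.2, -222.4, 13.0], [481.9, -225.5, 13.0], [457.3, -294.9, 13.0], [485.6, -296.2, 13.0]]
[416.80756783 252.92821491  17.48746443] [563.01999235 262.34885991   7.92185748] [ 466.27270938 -266.24692766   13.96651848]
250 300 [491.1 -68.5  55.2]
380 300 [598.3 -68.6  54.8]
290 240 [525.6 -14.7  63.4]
305 350 [ 536.6 -106.3   69.3]
303 188 [536.7  28.1  78.2]
320 380 [ 548.8 -121.    89.2]
225 250 [470.5 -28.9  43.9]
240 460 [ 465.5 -268.    12.3]
```

View pics/w_rail.png

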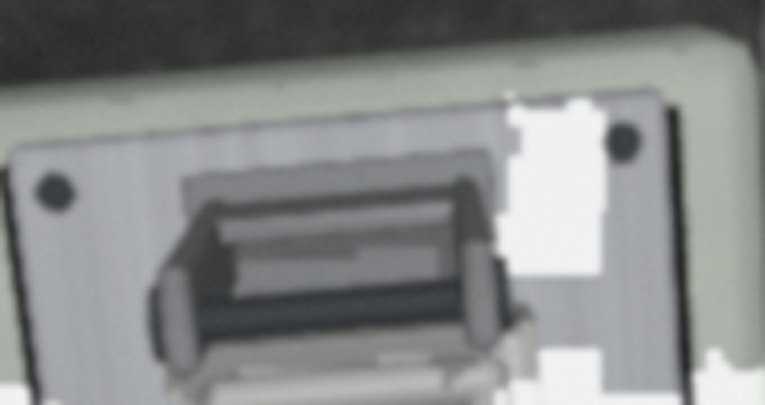

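View pics/w_cat.png

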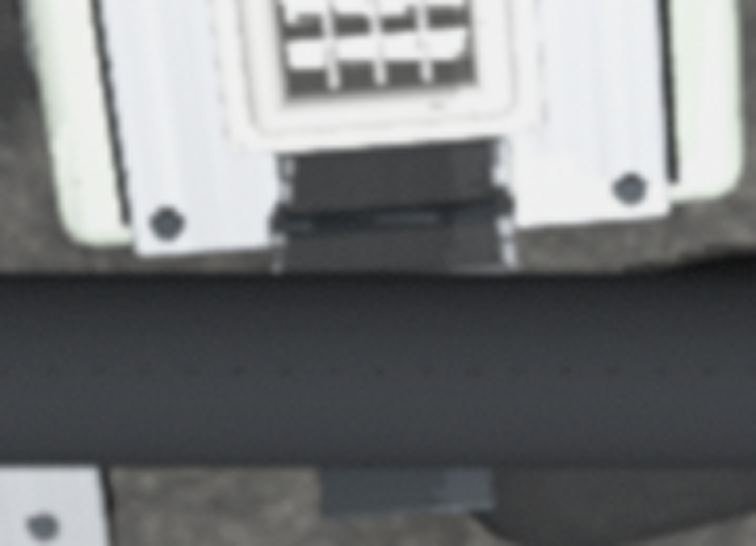

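```bash
python3 - <<'E'
from h import *
import pickle
L=lambda n:pickle.load(open(n+'0.pkl','rb'))
w=L('wrist')
def sp(l,z,c,o,k): return np.array([px(c,*(np.array(p)/k+o),plane=z)*1000 for p in l])
a=sp([(55,193),(622,142)],.055,w,(230,140),4.5);b=sp([(167,222),(630,187)],.055,w,(230,330),4.2)
print(a.round(1),b.round(1)); S=np.vstack([a,b]); print(S.mean(0))
v=(a[0]-b[0]+a[1]-b[1]); print('yaw',np.arctan2(-v[0],v[1]), 'by x', np.arctan2(*(a[1]-a[0]+b[1]-b[0])[[1,0]]), np.linalg.norm(a[0]-a[1]),np.linalg.norm(b[0]-b[1]),np.linalg.norm(a[0]-b[0]))
r=sp([(200,318),(465,300)],.1155,w,(230,140),4.5);print('rod',r)
print('catch nose',sp([(285,215),(505,205)],.107,w,(230,330),4.2))
# full: tray_low outer corners z=.071
E
```

```text
[[489.3  28.3  55. ]
 [585.4  36.9  55. ]] [[ 505.  -146.8   55. ]
 [ 600.9 -138.5   55. ]]
[545.14624813 -55.01597976  55.        ]
yaw 0.0886918210352414 by x 0.08842760520741522 96.43445266080246 96.23983482567829 175.7989217536445
rod [[519.884248    19.61348225 115.5       ]
 [557.25512415  22.21389237 115.5       ]]
catch nose [[ 532.5953329  -110.01758468  107.        ]
 [ 571.00548048 -107.99118253  107.        ]]
```

View pics/w_sh.png

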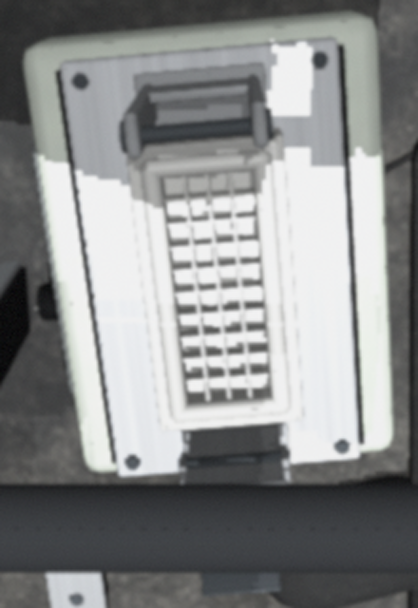

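```bash
cat >> h.py <<'E'
from scipy.spatial.transform import Rotation as Ro
def tool(o=None):
    o=o or ctrl.get_obs(); return Ro.from_euler('xyz',o['eef_rot']).as_matrix(), np.array(o['ee_pos'])*1000
def go(target,yaw=None):
    """target TCP world mm; yaw of tool jaw axis (z) vs world x (mod pi)"""
    R,p=tool(); d=R.T@(np.array(target)-p)
    a=np.degrees(np.arctan2(R[1,2],R[0,2])); s='pos',p.round(1),'jaw deg',round(a,2),'shift',d.round(1)
    if yaw is not None:
        # roll about tool x (down): world turn = -roll*sign
        t=(np.degrees(yaw)-a+90)%180-90; s+=('roll',round(t*np.sign(R[2,0]),2))
    print(*s)
E
python3 - <<'E'
from h import *
R,p=tool(); print(R.round(3))
go([412,268,205],0.19)
import pickle
W=cloud(pickle.load(open('scene0.pkl','rb')))
m=(W[...,2]>0.05)&(W[...,0]<.7)&(W[...,0]>.3)&(W[...,1]<-.25)&(W[...,1]>-.6); print(W[m][:,2].max(), W[m].min(0),W[m].max(0))
m=(W[...,2]>0.02)&(W[...,0]<.65)&(W[...,0]>.3)&(W[...,1]<-.25)&(W[...,1]>-.42)
for q in W[m][::40]: print((q*1e3).round(),end=' ')
E
```

```text
[[-0.001 -0.     1.   ]
 [ 0.     1.     0.   ]
 [-1.     0.    -0.001]]
pos [549.8   0.  205. ] jaw deg 0.0 shift [ 2.000e-01  2.680e+02 -1.378e+02] roll -10.89
0.1310632644483931 [ 0.35107899 -0.59997144  0.05001   ] [ 0.69996127 -0.30486801  0.13106326]
[ 558. -418.  121.] [ 558. -418.   86.] [ 597. -418.   48.] [ 515. -414.   64.] [ 599. -347.   58.] [ 599. -353.   50.] [ 603. -349.   45.] [ 595. -354.   39.] [ 569. -320.   55.] [ 563. -332.   46.] [ 586. -315.   38.] [ 568. -320.   35.] [ 585. -314.   23.] [ 484. -321.   32.] [ 454. -323.   35.] [ 453. -330.   23.]
```

Call:
servo_tool(
  motion=[0,60,-30,-3,0,115,-60,-6,0,170,-88,-9,0,225,-115,-11,0,268,-138,-11,0,268,-138,-11,0,268,-138,-11],
  gripper=1,
)

```text
time_s: 1.02
ee_pos: [0.4121, 0.2676, 0.2053]
eef_rot: [-2.223, 1.57, -2.031]
force: [0.4, -0.6, 0.4]
grip_width: 0.0936
```

```bash
python3 - <<'E'
from h import *
import pickle
c=cam('wrist'); save(c,'w1.png'); pickle.dump(c,open('w1.pkl','wb')); go([412,268,205],0.19)
E
```

```text
pos [412.4 267.3 205.3] jaw deg 10.95 shift [ 0.3  0.8 -0.3] roll 0.07
```

View pics/w1.png

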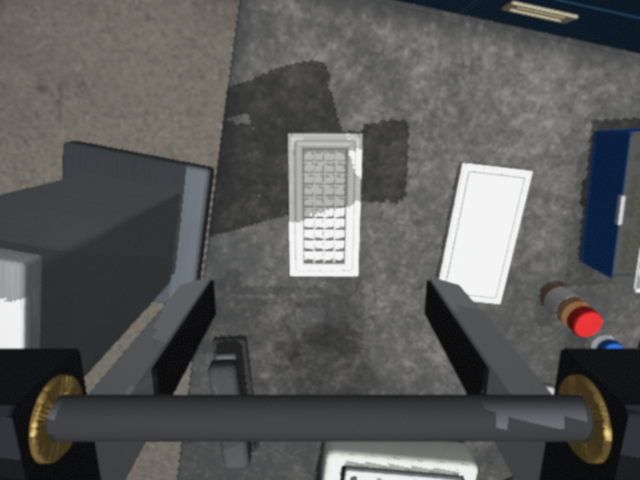

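```bash
python3 - <<'E'
from h import *
import pickle
c=pickle.load(open('w1.pkl','rb'))
im=c['color']; g=cv2.cvtColor(im,cv2.COLOR_RGB2GRAY)
W=cloud(c)*1e3
def fit(x0,y0,x1,y1,z,name):
    m=np.zeros(g.shape,bool); m[y0:y1,x0:x1]=True
    m&=(W[...,2]>z-6)&(W[...,2]<z+9)
    n,l,st,_=cv2.connectedComponentsWithStats(m.astype(np.uint8)); k=1+st[1:,4].argmax(); m=l==k
    v,u=np.nonzero(m); P=np.array([px(c,a,b,plane=z/1e3)*1e3 for a,b in zip(u,v)])[:,:2].astype(np.float32)
    print(name,cv2.minAreaRect(P))
fit(270,110,380,295,16,'tray');fit(425,150,540,320,10,'lid')
for q,z in (([(288,134),(363,134),(289,275),(358,275)],.016),([(462,163),(532,171),(440,290),(502,303)],.010)):
    P=np.array([px(c,*p,plane=z)*1e3 for p in q]); print(P.round(1).tolist(),P.mean(0).round(1)); v=P[0]+P[1]-P[2]-P[3]; print('yaw',np.arctan2(-v[0],v[1]),np.linalg.norm(v)/2,np.linalg.norm(P[0]-P[1]))
print('vial base',px(c,553,290,plane=0.0)*1e3, 'cap', px(c,585,322,plane=.053)*1e3)
save(c,'w1c.png',(270,110,550,320),2.8)
E
```

```text
tray ((414.3297424316406, 268.9761047363281), (61.90708541870117, 126.07025909423828), 10.64585018157959)
lid ((557.841552734375, 269.1845703125), (63.64934539794922, 125.84164428710938), 4.477396488189697)
[[373.0, 324.5, 16.0], [434.2, 336.4, 16.0], [395.4, 201.9, 16.0], [456.8, 213.9, 16.0]] [414.8 269.2  16. ]
yaw 0.18142316354624205 124.62048372005225 62.27194520170086
[[523.5, 328.9, 10.0], [584.7, 333.8, 10.0], [535.9, 211.8, 10.0], [596.6, 210.3, 10.0]] [560.2 271.2  10. ]
yaw 0.10085920623296386 120.8931002882953 61.38572150744773
vial base [645.70977731 228.99895107   0.        ] cap [647.46926996 222.30881929  53.        ]
```

View pics/w1c.png

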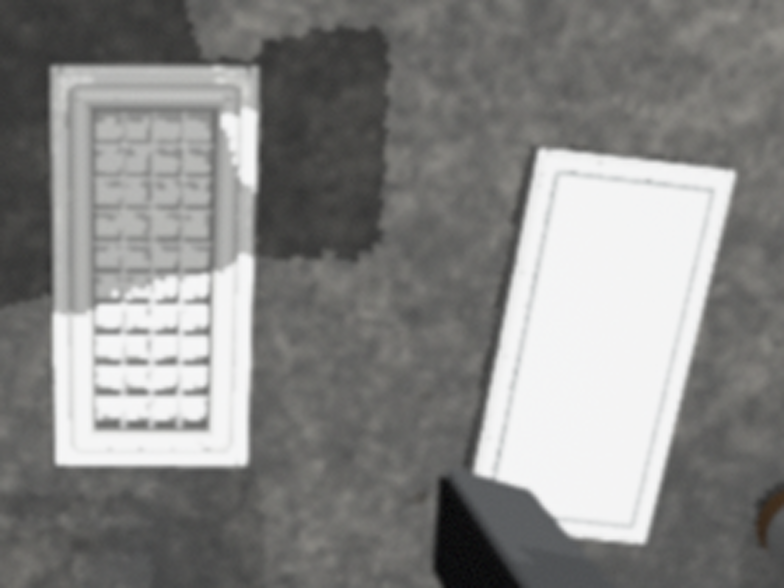

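```bash
python3 - <<'E'
from h import *
go([414.3,269,3],np.radians(10.65))
E
```

```text
pos [412.4 267.3 205.3] jaw deg 10.95 shift [202.3   1.4   2.2] roll 0.3
```

Call:
servo_tool(
  motion=[50,1,2,0.3,100,1.4,2.2,0.3,150,1.4,2.2,0.3,185,1.4,2.2,0.3,202,1.4,2.2,0.3,202,1.4,2.2,0.3,202,1.4,2.2,0.3],
)

```text
time_s: 1.95
ee_pos: [0.4148, 0.27, 0.0048]
eef_rot: [0.315, 1.569, 0.502]
force: [-0.0, 0.1, 0.2]
grip_width: 0.0937
```

Call:
servo_tool(
  motion=[0,0,0,0,0,0,0,0,0,0,0,0,0,0,0,0,0,0,0,0,0,0,0,0],
  gripper=0.5,
  force=15,
)

```text
time_s: 2.7
ee_pos: [0.414, 0.2699, 0.0036]
eef_rot: [0.383, 1.57, 0.57]
force: [-0.4, -0.1, 3.8]
grip_width: 0.0618
```

Call:
servo_tool(
  motion=[-40,0,0,0,-95,0,0,0,-150,0,0,0,-180,0,0,0,-180,0,0,0],
)

```text
time_s: 3.32
ee_pos: [0.4144, 0.2701, 0.1849]
eef_rot: [0.316, 1.568, 0.503]
force: [0.2, -0.3, -2.6]
grip_width: 0.0618
```

```bash
python3 - <<'E'
from h import *
go([545.1,-54,184],np.radians(5.07)); print(ctrl.get_obs()['force'])
E
```

```text
pos [414.4 270.1 184.9] jaw deg 10.7 shift [   0.8 -342.7   68.2] roll 5.63
[ 0.16267639 -0.31571522 -2.56289017]
```

Call:
servo_tool(
  motion=[0,-50,10,1,0,-105,21,2,0,-160,32,3,0,-215,43,4,0,-270,54,5,0,-315,63,5.6,0,-343,68,5.6,0,-343,68,5.6,0,-343,68,5.6],
)

```text
time_s: 4.45
ee_pos: [0.5438, -0.054, 0.1821]
eef_rot: [2.809, 1.569, 2.898]
force: [-0.0, 0.0, -1.4]
grip_width: 0.0619
```

```bash
python3 - <<'E'
from h import *
import pickle
c=cam('wrist'); save(c,'w2.png'); pickle.dump(c,open('w2.pkl','wb')); go([545.1,-54,184],np.radians(5.07))
E
```

```text
pos [543.9 -53.7 182.5] jaw deg 5.15 shift [-1.5 -0.4  1.2] roll 0.08
```

View pics/w2.png

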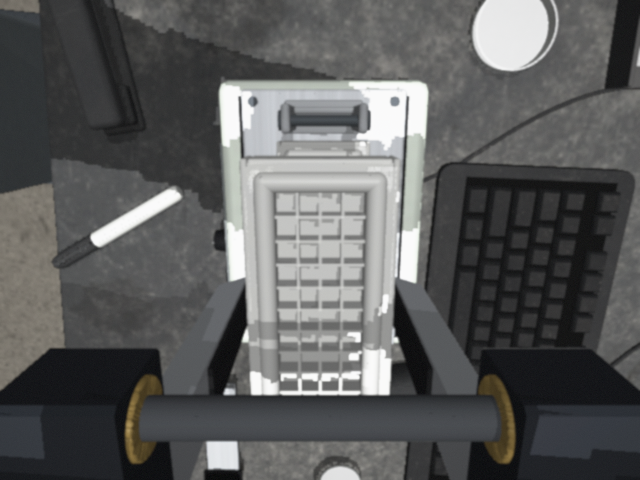

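```bash
python3 - <<'E'
from h import *
import pickle
c=pickle.load(open('w2.pkl','rb'))
save(c,'w2a.png',(220,80,420,230),4)
c0=pickle.load(open('w2.pkl','rb'))
W=cloud(c); print(W[250:300:10,385]*1e3, W[165,320]*1e3)
E
```

```text
[[566.62963082 -26.25176378 195.3034724 ]
 [567.32289997 -30.71183069 194.52621568]
 [567.99744312 -35.20986747 193.91301092]
 [568.39638803 -39.24098682 194.78808517]
 [568.89031461 -43.47392672 195.1871731 ]] [537.53074127   5.18959677 194.88163684]
```

View pics/w2a.png

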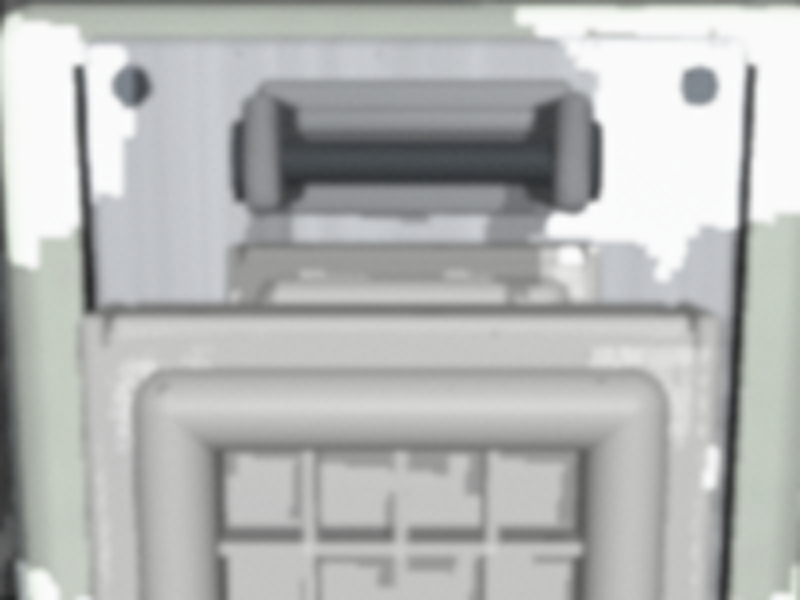

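```bash
python3 - <<'E'
from h import *
import pickle
c=pickle.load(open('w2.pkl','rb'))
f=lambda u,v,z: px(c,u/4+220,v/4+80,plane=z)*1e3
A,B=f(92,308,.195),f(717,309,.195); print('tray edge',A,B,np.linalg.norm(A-B)); y=np.arctan2(*(B-A)[[1,0]]);print('yaw',np.degrees(y)); 
ctr=(A+B)/2+63*np.array([np.sin(y),-np.cos(y),0]); print('tray ctr',ctr)
s1,s2=f(131,86,.055),f(699,86,.055); ys=np.arctan2(*(s2-s1)[[1,0]]);print('screws',s1,s2,np.degrees(ys))
sc=(s1+s2)/2+87.9*np.array([np.sin(ys),-np.cos(ys),0]);print('shaker',sc); r=f(421,159,.1155);print('shaker by rod',r+76*np.array([np.sin(.0885),-np.cos(.0885),0]))
# tray low edge top z .071
for u,v in((232,245),(590,245)): print(f(u,v,.071))
E
```

```text
tray edge [508.05745623   5.59064976 195.        ] [567.30676425  10.81491471 195.        ] 59.479184974753345
yaw 5.038982080928999
tray ctr [543.21562069 -54.55373346 195.        ]
screws [489.47412007  28.65581615  55.        ] [585.25389792  37.23016039  55.        ] 5.115564603545417
shaker [545.20160122 -54.6068955   55.        ]
shaker by rod [545.55902414 -54.17417723 115.5       ]
[509.64766104   4.88947864  71.        ]
[568.23994249  10.14492496  71.        ]
```

```bash
python3 - <<'E'
from h import *
go([545.5,-54.2,75],np.radians(5.1))
E
```

```text
pos [543.9 -53.7 182.5] jaw deg 5.15 shift [107.5  -0.7   1.7] roll 0.05
```

Call:
servo_tool(
  motion=[20,-0.7,1.7,0,50,-0.7,1.7,0,80,-0.7,1.7,0,95,-0.7,1.7,0,100,-0.7,1.7,0,103,-0.7,1.7,0,105,-0.7,1.7,0,107,-0.7,1.7,0,108,-0.7,1.7,0,108,-0.7,1.7,0],
)

```text
time_s: 5.75
ee_pos: [0.5461, -0.0552, 0.0755]
eef_rot: [0.285, 1.571, 0.374]
force: [0.0, -0.4, -1.7]
grip_width: 0.062
```

```bash
python3 - <<'E'
from h import *
import pickle
c=cam('wrist'); save(c,'w3.png'); W=cloud(c)*1e3
go([545.5,-54.2,75],np.radians(5.1)); print(ctrl.get_obs()['force']); 
for c2 in ('scene','side'): save(cam(c2),c2+'3.png',(270,210,400,310) if c2=='scene' else (270,220,370,320),5)
E
```

```text
pos [546.2 -55.2  75.5] jaw deg 5.1 shift [ 0.5  1.  -0.6] roll -0.0
[ 0.33849126  0.61927795 -1.43529366]
```

View pics/w3.png

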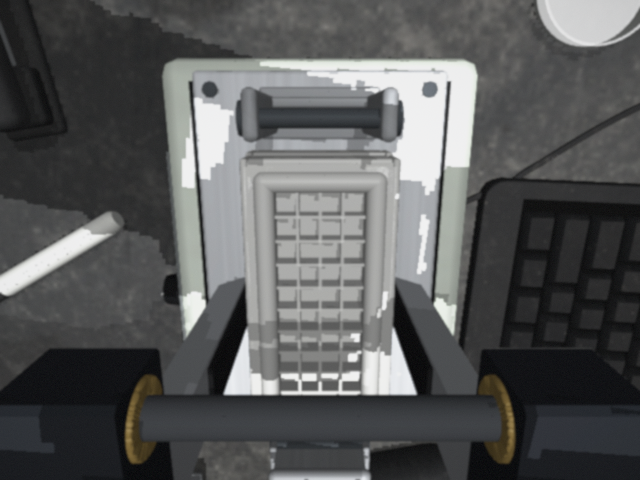

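View pics/scene3.png

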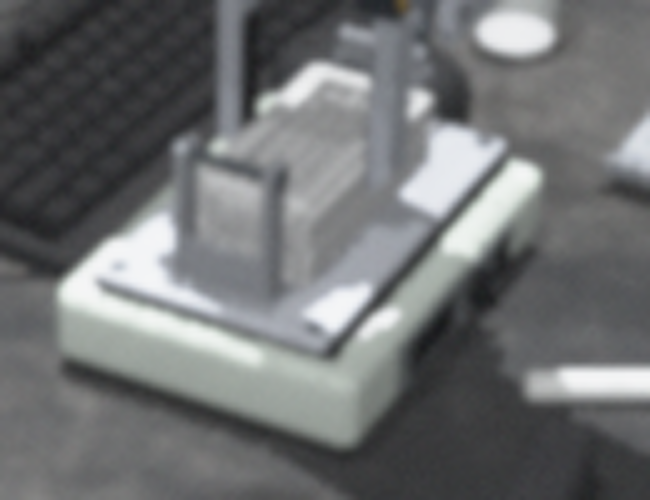

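Call:
servo_tool(
  motion=[1,0,0,0,2,0,0,0,2,0,0,0],
)

```text
time_s: 6.28
ee_pos: [0.5462, -0.0552, 0.0746]
eef_rot: [-0.421, 1.57, -0.332]
force: [-5.2, 1.0, 12.5]
grip_width: 0.0619
```

Call:
servo_tool(
  motion=[-1,0,0,0,-1,0,0,0,-1,0,0,0,-1,0,0,0,-1,0,0,0],
  gripper=0.85,
)

```text
time_s: 6.9
ee_pos: [0.5461, -0.0551, 0.0744]
eef_rot: [2.719, 1.571, 2.808]
force: [0.1, 0.1, 0.1]
grip_width: 0.0796
```

```bash
python3 - <<'E'
from h import *
import pickle
c=cam('wrist'); save(c,'w4.png'); W=cloud(c)*1e3; pickle.dump(c,open('w4.pkl','wb'))
R,p=tool(); print(p); 
# fit plane of rim tray: sample x,y
for u,v in ((250,170),(390,170),(320,163),(250,300),(390,300)): print(np.nanmedian(W[v-3:v+4,u-2:u+3].reshape(-1,3),0).round(1))
go([557.8,269.2,200],np.radians(4.5)); print(ctrl.get_obs()['grip_width'])
E
```

```text
[546.16548915 -55.15938938  74.43517649]
[ 5.133e+02 -2.000e-01  8.770e+01]
[566.7   4.5  87.4]
[539.8   4.7  87.5]
[515.9 -53.9  87.6]
[573.8 -48.9  87.3]
pos [546.2 -55.2  74.4] jaw deg 5.1 shift [-125.6  322.    40.4] roll 0.6
0.08004661293775292
```

View pics/w4.png

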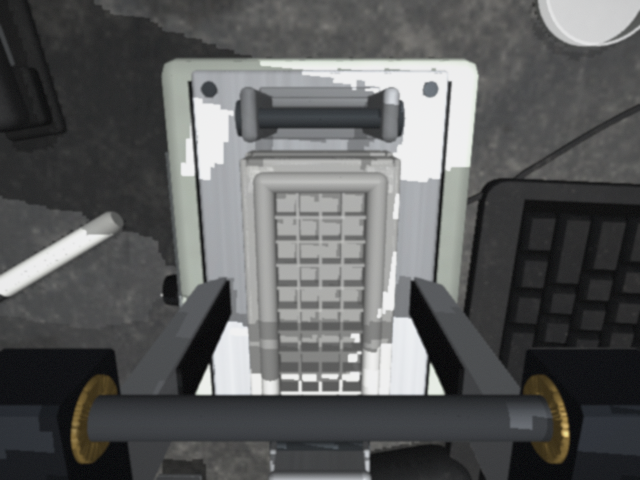

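Call:
servo_tool(
  motion=[-50,0,0,0,-100,0,0,0,-126,30,4,0,-126,85,10,0,-126,140,18,0,-126,195,25,0,-126,250,32,0.6,-126,300,38,0.6,-126,322,40,0.6,-126,322,40,0.6],
  gripper=1,
)

```text
time_s: 8.2
ee_pos: [0.5572, 0.2697, 0.2001]
eef_rot: [-2.583, 1.57, -2.502]
force: [0.3, 0.1, -0.5]
grip_width: 0.0942
```

```bash
python3 - <<'E'
from h import *
import pickle
c=cam('wrist'); save(c,'w5.png'); pickle.dump(c,open('w5.pkl','wb'))
W=cloud(c)*1e3; g=c['color']
m=(g.min(-1)>185)&(np.abs(W[...,0]-558)<70)&(np.abs(W[...,1]-269)<100)&(W[...,2]<22)
n,l,st,_=cv2.connectedComponentsWithStats(m.astype(np.uint8)); k=1+st[1:,4].argmax(); m=l==k
v,u=np.nonzero(m); P=np.array([px(c,a,b,plane=.010)*1e3 for a,b in zip(u,v)])[:,:2].astype(np.float32)
print(st[k],cv2.minAreaRect(P)); go([557.8,269.2,3],np.radians(4.5))
E
```

```text
[ 289  146   72  131 7416] ((560.0206298828125, 265.2415771484375), (61.99138259887695, 116.05023956298828), 4.598677635192871)
pos [557.4 268.6 200.2] jaw deg 4.52 shift [197.2   0.7   0.5] roll 0.02
```

View pics/w5.png

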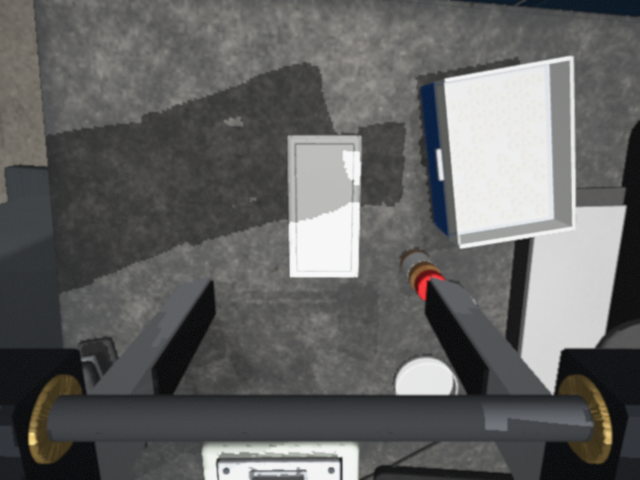

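```bash
python3 - <<'E'
from h import *
import pickle
c=pickle.load(open('w5.pkl','rb')); W=cloud(c)*1e3
q=[(288,135),(361,135),(290,277),(359,277)]
P=np.array([px(c,*p,plane=.010)*1e3 for p in q]); print(P.round(1).tolist(),P.mean(0).round(1)); v=P[0]+P[1]-P[2]-P[3]; print('yaw',np.degrees(np.arctan2(-v[0],v[1])),np.linalg.norm(v)/2,np.linalg.norm(P[0]-P[1]))
print('box',W[100,446],W[235,462],W[255,412],W[285,430])
g=c['color']; m=(np.abs(W[...,0]-558)<70)&(np.abs(W[...,1]-269)<100)&(W[...,2]<16)&(W[...,2]>5.5)
n,l,st,_=cv2.connectedComponentsWithStats(m.astype(np.uint8)); k=1+st[1:,4].argmax(); m=l==k
v,u=np.nonzero(m); P=np.array([px(c,a,b,plane=.010)*1e3 for a,b in zip(u,v)])[:,:2].astype(np.float32)
print(st[k],cv2.minAreaRect(P))
E
```

```text
[[524.7, 329.6, 10.0], [585.2, 334.5, 10.0], [534.1, 204.0, 10.0], [596.7, 209.0, 10.0]] [560.2 269.3  10. ]
yaw 4.764725679322204 126.00033822234137 60.7744683721234
box [633.65957532 364.08460477  74.60314845] [660.35791948 271.62173618  74.17504663] [641.02720748 234.90730382  13.70897774] [602.5988346  281.15715404 206.52408098]
[ 287  136   74  141 9972] ((559.3335571289062, 269.2852478027344), (61.74168395996094, 124.3963851928711), 4.433416366577148)
```

Call:
servo_tool(
  motion=[50,0.9,2,0,100,0.9,2,0,150,0.9,2,0,185,0.9,2,0,197.5,0.9,2,0,197.5,0.9,2,0,197.5,0.9,2,0],
)

```text
time_s: 9.12
ee_pos: [0.5602, 0.2701, 0.0047]
eef_rot: [0.292, 1.568, 0.37]
force: [0.7, 0.6, 0.2]
grip_width: 0.094
```

Call:
servo_tool(
  motion=[0,0,0,0,0,0,0,0,0,0,0,0,0,0,0,0,0,0,0,0,0,0,0,0],
  gripper=0.5,
  force=12,
)

```text
time_s: 9.88
ee_pos: [0.5594, 0.2702, 0.0031]
eef_rot: [0.33, 1.571, 0.409]
force: [-0.4, 0.3, 3.0]
grip_width: 0.062
```

Call:
servo_tool(
  motion=[-40,0,0,0,-95,0,0,0,-150,0,0,0,-180,0,0,0,-180,0,0,0],
)

```text
time_s: 10.5
ee_pos: [0.56, 0.2704, 0.1849]
eef_rot: [0.312, 1.567, 0.391]
force: [0.2, -0.5, -2.4]
grip_width: 0.0618
```

```bash
python3 - <<'E'
from h import *
go([546.1,-55.2,184],np.radians(5.1))
E
```

```text
pos [560.  270.4 184.9] jaw deg 4.5 shift [   0.4 -323.6  -39.4] roll -0.6
```

Call:
servo_tool(
  motion=[0,-50,-6,0,0,-105,-12,0,0,-160,-19,0,0,-215,-26,0,0,-270,-33,-0.6,0,-305,-38,-0.6,0,-323.6,-39,-0.6,0,-323.6,-39,-0.6,0,-323.6,-39,-0.6],
)

```text
time_s: 11.62
ee_pos: [0.5458, -0.0543, 0.1825]
eef_rot: [2.583, 1.57, 2.673]
force: [-0.6, 0.6, -0.1]
grip_width: 0.062
```

```bash
python3 - <<'E'
from h import *
import pickle
c=cam('wrist'); pickle.dump(c,open('w6.pkl','wb')); go([546.1,-55.2,184],np.radians(5.1))
save(c,'w6a.png',(220,80,420,230),4)
W=cloud(c)*1e3; print(W[170,320],W[300,320])
E
```

```text
pos [545.9 -54.2 182.6] jaw deg 5.18 shift [-1.4 -1.   0.2] roll 0.08
[539.75225471   2.20966348 188.89379445] [544.76809129 -53.1774504  189.902248  ]
```

View pics/w6a.png

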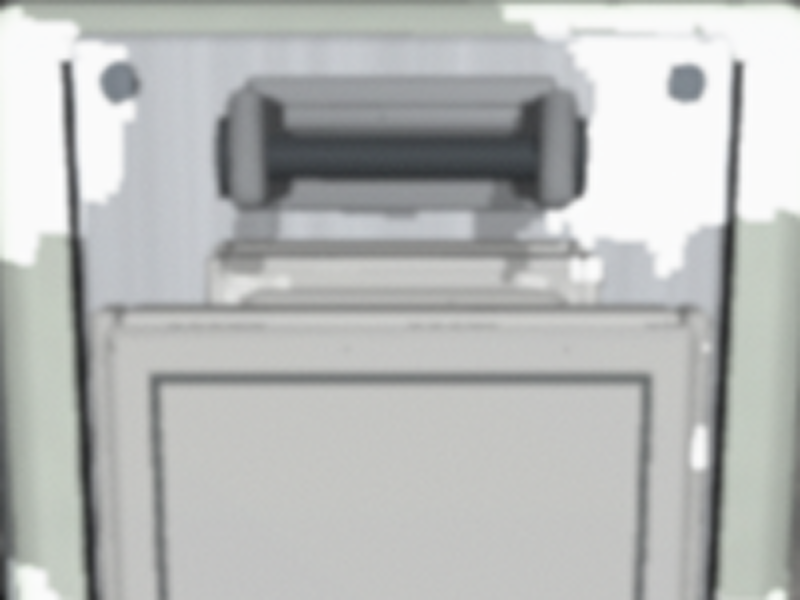

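```bash
python3 - <<'E'
from h import *
import pickle
c=pickle.load(open('w6.pkl','rb'))
f=lambda u,v,z: px(c,u/4+220,v/4+80,plane=z)*1e3
for n,a,b,z in(('lid',(99,308),(706,308),.1893),('tray',(212,243),(592,243),.087)):
    A,B=f(*a,z),f(*b,z); y=np.arctan2(*(B-A)[[1,0]]);print(n,np.degrees(y),np.linalg.norm(A-B),(A+B)/2+63*np.array([np.sin(.0887),-np.cos(.0887),0]))
E
```

```text
lid 5.169339232766335 59.863173357889984 [545.11095072 -55.38837947 189.3       ]
tray 5.1681825001187605 59.06922294056085 [545.09734502 -54.57051878  87.        ]
```

Call:
servo_tool(
  motion=[20,0.8,0,0,50,0.8,0,0,70,0.8,0,0,82,0.8,0,0,86,0.8,0,0,89,0.8,0,0,91,0.8,0,0,93,0.8,0,0,94,0.8,0,0,94,0.8,0,0],
)

```text
time_s: 12.92
ee_pos: [0.5459, -0.0548, 0.09]
eef_rot: [-0.263, 1.57, -0.174]
force: [-4.0, 0.3, 9.2]
grip_width: 0.0616
```

Call:
servo_tool(
  motion=[-1,0,0,0,-1,0,0,0,-1,0,0,0,-1,0,0,0,-1,0,0,0],
  gripper=0.85,
)

```text
time_s: 13.55
ee_pos: [0.5457, -0.0547, 0.0899]
eef_rot: [3.051, 1.571, 3.14]
force: [-0.2, -0.7, 0.2]
grip_width: 0.0797
```

Call:
servo_tool(
  motion=[-40,0,0,0,-90,0,0,0,-130,0,0,0,-130,0,0,0],
)

```text
time_s: 14.05
ee_pos: [0.5467, -0.0549, 0.2229]
eef_rot: [-0.252, 1.565, -0.163]
force: [-0.1, -0.4, -1.2]
grip_width: 0.08
```

```bash
python3 - <<'E'
from h import *
import pickle
c=cam('wrist'); pickle.dump(c,open('w7.pkl','wb')); save(c,'w7.png')
W=cloud(c)*1e3
v,u=np.nonzero((np.abs(W[...,0]-545)<25)&(np.abs(W[...,1]+55)<50)&(W[...,2]>75)&(W[...,2]<120)); Q=W[v,u]
A=np.c_[Q[:,:2]-[545,-55],np.ones(len(Q))]; print(np.linalg.lstsq(A,Q[:,2],rcond=None)[0])
go([470,-325,200],.07)
E
```

```text
[-2.50123132e-04 -8.08635614e-04  9.79320796e+01]
pos [546.  -54.7 220.6] jaw deg 5.1 shift [  20.6 -262.4  -99.7] roll 1.09
```

View pics/w7.png

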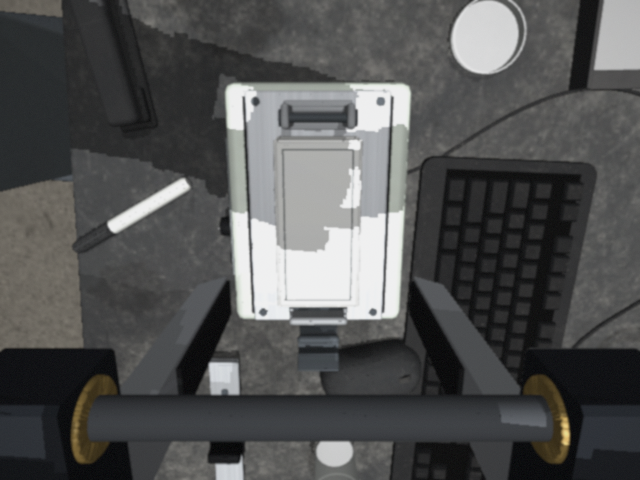

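Call:
servo_tool(
  motion=[0,-50,-20,0,0,-100,-42,0,0,-150,-63,1,0,-200,-84,1,0,-240,-98,1,0,-240,-98,1,0,-240,-98,1],
  gripper=0.7,
)

```text
time_s: 14.98
ee_pos: [0.4693, -0.3019, 0.2188]
eef_rot: [2.344, 1.569, 2.415]
force: [0.0, 0.8, 0.3]
grip_width: 0.0658
```

```bash
python3 - <<'E'
from h import *
import pickle
c=cam('wrist'); pickle.dump(c,open('w8.pkl','wb')); save(c,'w8.png')
E
```

```text
(no output)
```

View pics/w8.png

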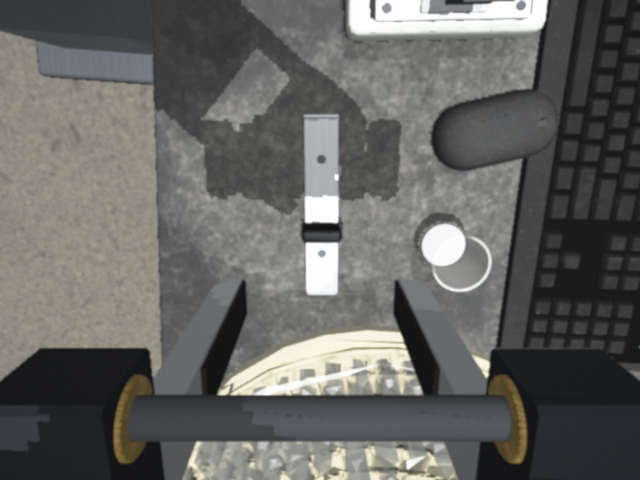

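```bash
python3 - <<'E'
from h import *
import pickle
c=pickle.load(open('w8.pkl','rb'))
save(c,'w8a.png',(280,100,370,310),3.5)
W=cloud(c)*1e3
for u,v in((322,150),(322,210),(320,232),(320,228),(320,270)): print(u,v,W[v,u].round(1))
m=(W[...,2]>40)&(W[...,1]<-330)&(W[...,1]>-430)&(W[...,0]>380)&(W[...,0]<560); print((W[m][:,1]).max(), )
E
```

```text
322 150 [ 466.4 -252.7   13.9]
322 210 [ 470.3 -306.2   13.3]
320 232 [ 469.5 -320.8   36.5]
320 228 [ 469.5 -319.9   26. ]
320 270 [ 472.6 -363.8   13.5]
-412.2800456206223
```

View pics/w8a.png

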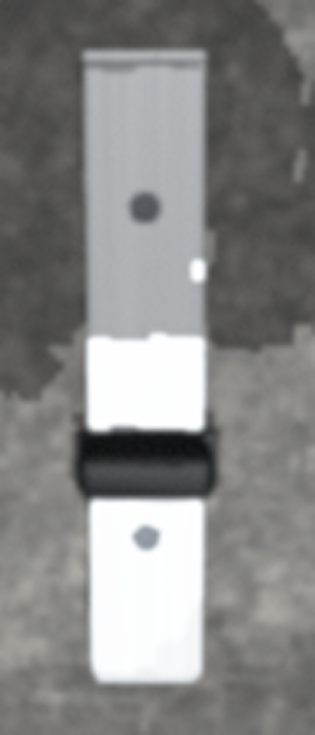

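```bash
python3 - <<'E'
from h import *
import pickle
c=pickle.load(open('w8.pkl','rb'))
f=lambda u,v,z: px(c,u/3.5+280,v/3.5+100,plane=z)*1e3
a,b=f(145,207,.013),f(146,538,.013); print('screws',a,b,np.linalg.norm(a-b)); d=(a-b)/np.linalg.norm(a-b); yaw=np.arctan2(-d[0],d[1]); print('yaw',np.degrees(yaw))
print('origin',a-45*d,b+42*d,'grip',b+22*d)
print('lip',f(145,56,.019)-81.5*d,'end',f(147,683,.013)+81.5*d)
l,r=f(80,466,.036),f(213,466,.036);print('rib',l,r,(l+r)/2)
for v in (432,466,496):print(v,f(146,v,.036),f(146,v,.013))
B=b+22*d; go([B[0],B[1],12],yaw)
E
```

```text
screws [ 466.4541486  -260.68213449   13.        ] [ 473.06315079 -347.82341072   13.        ] 87.39153811327981
yaw 4.3371454158828815
origin [ 469.85728241 -305.55326864   13.        ] [ 469.88689256 -305.94368551   13.        ] grip [ 471.39939648 -325.8864118    13.        ]
lip [ 469.94693109 -305.44436218   19.        ] end [ 470.20987911 -308.16369543   13.        ]
rib [ 454.78334136 -322.99397146   36.        ] [ 487.65550939 -320.62383079   36.        ] [ 471.21942537 -321.80890112   36.        ]
432 [ 470.46608556 -313.17108166   36.        ] [ 470.94416004 -318.77496802   13.        ]
466 [ 471.09683158 -321.81774035   36.        ] [ 471.61492647 -327.97025134   13.        ]
496 [ 471.65989285 -329.53653423   36.        ] [ 472.21371359 -336.17879745   13.        ]
pos [ 469.5 -301.6  219.1] jaw deg 4.14 shift [207.1 -24.6   0.3] roll -0.19
```

Call:
servo_tool(
  motion=[50,-24,0.3,0,100,-24,0.3,0,150,-24,0.3,0,180,-24,0.3,0,190,-24,0.3,0,190,-24,0.3,0,190,-24,0.3,0],
)

```text
time_s: 15.9
ee_pos: [0.4722, -0.3266, 0.0314]
eef_rot: [-0.736, 1.569, -0.664]
force: [-0.5, 0.4, 0.0]
grip_width: 0.0659
```

Call:
servo_tool(
  motion=[0,0,0,0,0,0,0,0,0,0,0,0,0,0,0,0,0,0,0,0,0,0,0,0],
  gripper=0.2,
  force=15,
)

```text
time_s: 16.65
ee_pos: [0.4715, -0.3264, 0.0301]
eef_rot: [-1.073, 1.571, -1.001]
force: [-0.9, 0.5, 1.8]
grip_width: 0.0333
```

Call:
servo_tool(
  motion=[-10,0,0,0,-30,0,0,0,-50,0,0,0,-65,0,0,0,-70,0,0,0,-70,0,0,0],
)

```text
time_s: 17.4
ee_pos: [0.4714, -0.3263, 0.0999]
eef_rot: [2.275, 1.571, 2.346]
force: [0.5, -0.2, -0.6]
grip_width: 0.0335
```

```bash
python3 - <<'E'
from h import *
import pickle
c=cam('wrist'); pickle.dump(c,open('w9.pkl','wb')); save(c,'w9.png')
c=cam('scene'); save(c,'s9.png',(320,100,480,260),4)
E
```

```text
(no output)
```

View pics/w9.png

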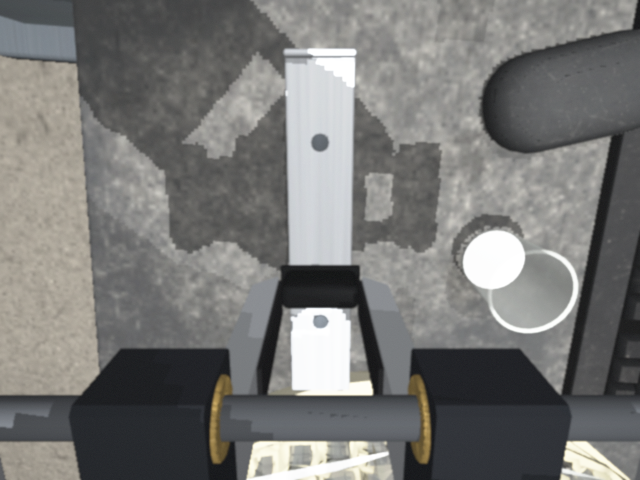

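View pics/s9.png

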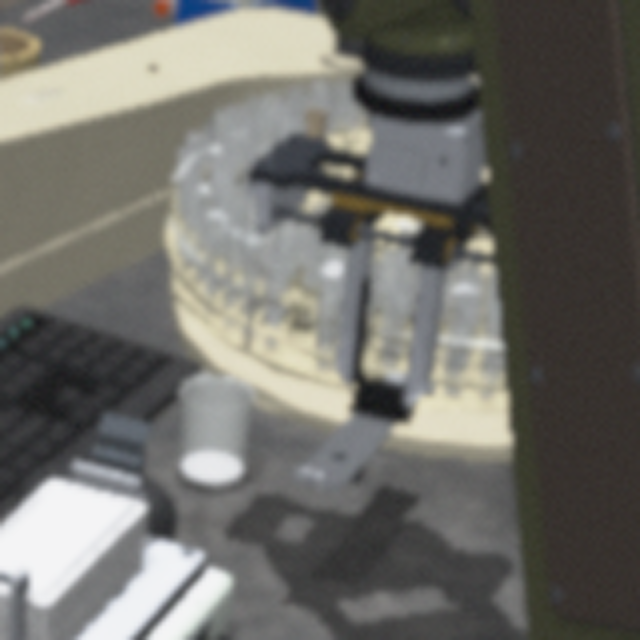

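```bash
cat >> h.py <<'E'
def tilt(c):
    """slope of bar strip (wrist cam) lying beyond the rib"""
    W=cloud(c)*1e3; R,p=tool(); L=(W-p)@R  # tool coords: x down,y,z jaw
    m=(np.abs(L[...,2])<11)&(L[...,1]>18)&(L[...,1]<92)&(L[...,0]>-15)&(L[...,0]<95)
    n,l,st,_=cv2.connectedComponentsWithStats(m.astype(np.uint8)); m=l==1+st[1:,4].argmax()
    Q=L[m]; 
    for _ in range(5):
        k=np.polyfit(Q[:,1],-Q[:,0],1); e=np.abs(np.polyval(k,Q[:,1])+Q[:,0]); Q=Q[e<max(3*np.median(e),1.5)]
    t=np.degrees(np.arctan(k[0])); 
    print('tilt %.2f deg (neg: lip down), strip top height rel. TCP at y=0: %.1f, n=%d, range y %.0f..%.0f'%(t,k[1],len(Q),Q[:,1].min(),Q[:,1].max()),p.round(1)); return t,k
E
python3 - <<'E'
from h import *
import pickle
tilt(pickle.load(open('w9.pkl','rb')))
E
```

```text
tilt -0.40 deg (neg: lip down), strip top height rel. TCP at y=0: -15.9, n=7817, range y 18..92 [ 471.2 -326.2   99.2]
```

Call:
servo_tool(
  motion=[0,0,0,0,0,0,0,0,0,0,0,0],
  force=4,
)

```text
time_s: 17.88
ee_pos: [0.4714, -0.3264, 0.0998]
eef_rot: [2.62, 1.571, 2.692]
force: [-0.6, 0.4, -0.8]
grip_width: 0.0339
```

```bash
python3 - <<'E'
from h import *
tilt(cam('wrist')); print(ctrl.get_obs()['grip_width'])
E
```

```text
tilt -0.91 deg (neg: lip down), strip top height rel. TCP at y=0: -16.6, n=7773, range y 18..92 [ 471.4 -326.4   99.8]
0.03391498127040483
```

Call:
servo_tool(
  motion=[0,0,0,0,-20,0,0,0,-20,0,0,0,-40,0,0,0,-40,0,0,0],
  force=3,
)

```text
time_s: 18.55
ee_pos: [0.4718, -0.3267, 0.1404]
eef_rot: [-0.753, 1.569, -0.681]
force: [-0.2, 0.6, -1.2]
grip_width: 0.0337
```

```bash
python3 - <<'E'
from h import *
tilt(cam('wrist')); print(ctrl.get_obs()['grip_width'])
E
```

```text
tilt -11.43 deg (neg: lip down), strip top height rel. TCP at y=0: -16.2, n=7091, range y 18..92 [ 471.5 -326.4  139.4]
0.03362438923998192
```

Call:
servo_tool(
  motion=[-20,0,0,0,-20,0,0,0,-40,0,0,0,-40,0,0,0],
  force=3,
)

```text
time_s: 19.1
ee_pos: [0.4717, -0.3265, 0.1797]
eef_rot: [-0.745, 1.57, -0.673]
force: [-0.4, -0.3, -2.2]
grip_width: 0.0341
```

```bash
python3 - <<'E'
from h import *
tilt(cam('wrist')); print(ctrl.get_obs()['grip_width'])
E
```

```text
tilt -13.63 deg (neg: lip down), strip top height rel. TCP at y=0: -16.6, n=6953, range y 18..92 [ 471.4 -326.3  178.9]
0.03423045772183085
```

One more jerk, a bit harder.

Call:
servo_tool(
  motion=[20,0,0,0,40,0,0,0,0,0,0,0,-10,0,0,0,-10,0,0,0],
  force=3,
)

```text
time_s: 19.77
ee_pos: [0.4714, -0.3263, 0.1893]
eef_rot: [-0.569, 1.571, -0.498]
force: [-0.4, -0.1, -1.8]
grip_width: 0.0341
```

```bash
python3 - <<'E'
from h import *
tilt(cam('wrist')); print(ctrl.get_obs()['grip_width'])
E
```

```text
tilt -21.08 deg (neg: lip down), strip top height rel. TCP at y=0: -18.4, n=6016, range y 18..88 [ 471.2 -326.2  188.6]
0.034044742070220804
```

```bash
python3 - <<'E'
from h import *
go([551,-114.6,200],.0887)
E
```

```text
pos [ 471.2 -326.2  188.6] jaw deg 4.1 shift [-11.3 205.3  94.7] roll -0.98
```

Call:
servo_tool(
  motion=[0,0,0,0,-11,0,0,0,-25,15,8,0,-25,50,24,0,-25,90,42,0,-25,135,62,0,-20,175,81,-1,-14,198,92,-1,-11.3,205.3,94.7,-1,-11.3,205.3,94.7,-1,-11.3,205.3,94.7,-1],
  force=20,
)

```text
time_s: 21.2
ee_pos: [0.5511, -0.1156, 0.2017]
eef_rot: [-0.563, 1.57, -0.475]
force: [-1.0, -0.3, -0.7]
grip_width: 0.0334
```

```bash
python3 - <<'E'
from h import *
import pickle
c=cam('wrist'); pickle.dump(c,open('w10.pkl','wb')); save(c,'w10.png'); tilt(c); go([551,-114.6,200],.0887)
E
```

```text
tilt -21.10 deg (neg: lip down), strip top height rel. TCP at y=0: -18.7, n=6026, range y 18..88 [ 551.1 -115.7  201.6]
pos [ 551.1 -115.7  201.6] jaw deg 5.03 shift [1.6 1.1 0. ] roll -0.05
```

View pics/w10.png

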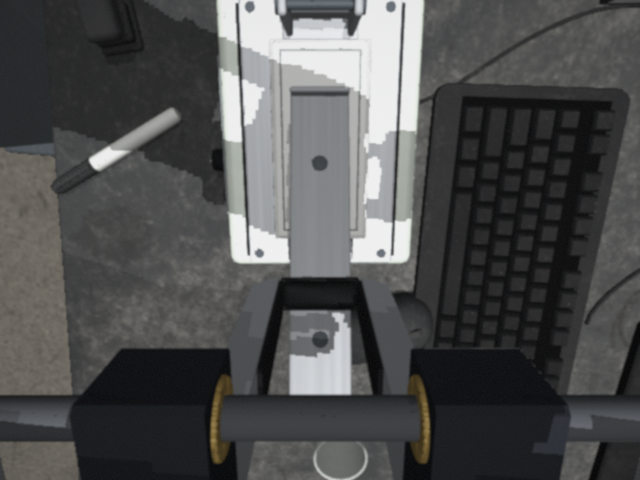

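```bash
python3 - <<'E'
from h import *
import pickle
c=pickle.load(open('w10.pkl','rb')); save(c,'w10a.png',(250,0,390,180),4)
W=cloud(c)*1e3
R,p=tool()
for u in(300,320,340):
  for v in range(84,104,3): print(u,v,((W[v,u]-p)@R).round(1),end=' ')
  print()
E
```

```text
300 84 [102.8  96.7 -13.3] 300 87 [ 48.9  91.6 -10.9] 300 90 [ 48.9  90.2 -11. ] 300 93 [ 49.6  88.8 -11. ] 300 96 [ 52.8  87.5 -11.2] 300 99 [ 51.4  86.  -11.1] 300 102 [ 53.1  84.6 -11.2] 
320 84 [103.7  96.8  -0.9] 320 87 [47.1 91.5 -0.9] 320 90 [46.9 90.1 -0.9] 320 93 [49.3 88.8 -0.9] 320 96 [53.4 87.5 -0.9] 320 99 [51.7 86.  -0.9] 320 102 [50.1 84.5 -0.9] 
340 84 [103.6  96.8  11.5] 340 87 [47.6 91.6  9. ] 340 90 [47.8 90.2  9. ] 340 93 [49.5 88.8  9.1] 340 96 [51.8 87.5  9.3] 340 99 [51.9 86.   9.3] 340 102 [52.3 84.6  9.3]
```

View pics/w10a.png

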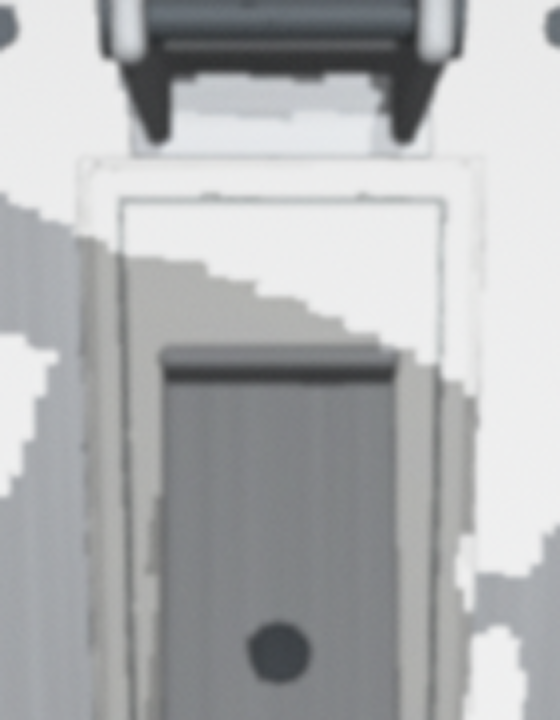

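Call:
servo_tool(
  motion=[15,0,0,0,30,0,0.3,0,42,0,0.4,0,45.5,0,0.4,0,45.5,10,0.4,0,45.5,20,0.4,0,45.5,28,0.4,0,45.5,28,0.4,0,45.5,28,0.4,0],
)

```text
time_s: 22.38
ee_pos: [0.5492, -0.0869, 0.1559]
eef_rot: [-0.63, 1.571, -0.541]
force: [-0.1, 0.7, -1.3]
grip_width: 0.0333
```

```bash
python3 - <<'E'
from h import *
import pickle
c=cam('wrist'); pickle.dump(c,open('w11.pkl','wb')); save(c,'w11.png',(220,40,420,240),3); tilt(c); R,p=tool()
W=cloud(c)*1e3
for nm,v in (('u320',320),): 
  for r in range(60,200,6): print(r,W[r,v].round(1),end=' ')
s=cam('scene'); save(s,'s11.png',(270,150,400,310),4.5)
E
```

```text
tilt -21.01 deg (neg: lip down), strip top height rel. TCP at y=0: -18.8, n=6077, range y 18..89 [549.2 -87.1 155.8]
60 [538.5  22.4  58.2] 66 [538.8  19.1  57.8] 72 [539.1  15.6  58.5] 78 [539.4  12.4  57. ] 84 [539.9   6.3  97.1] 90 [540.3   2.6 109.3] 96 [540.5   0.  103.8] 102 [540.8  -2.9 103.6] 108 [541.   -5.8 105.1] 114 [541.3  -8.8 107.2] 120 [541.5 -11.7 108.1] 126 [541.8 -14.6 108.9] 132 [542.1 -17.5 110.8] 138 [542.3 -20.4 111.8] 144 [542.6 -23.4 111.6] 150 [nan nan nan] 156 [543.1 -29.  115.6] 162 [543.4 -31.9 116.3] 168 [543.6 -34.7 117.8] 174 [543.9 -37.5 118.9] 180 [544.1 -40.5 119.3] 186 [544.4 -43.4 120. ] 192 [544.6 -46.1 121.4] 198 [544.9 -49.  122.2]
```

View pics/w11.png

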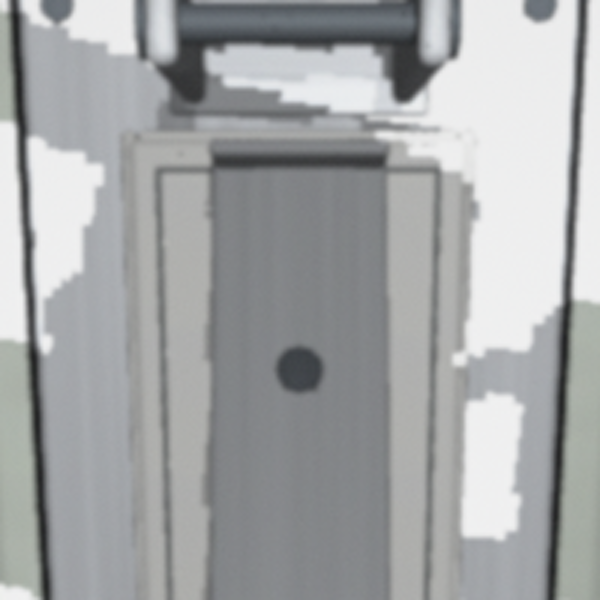

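View pics/s11.png

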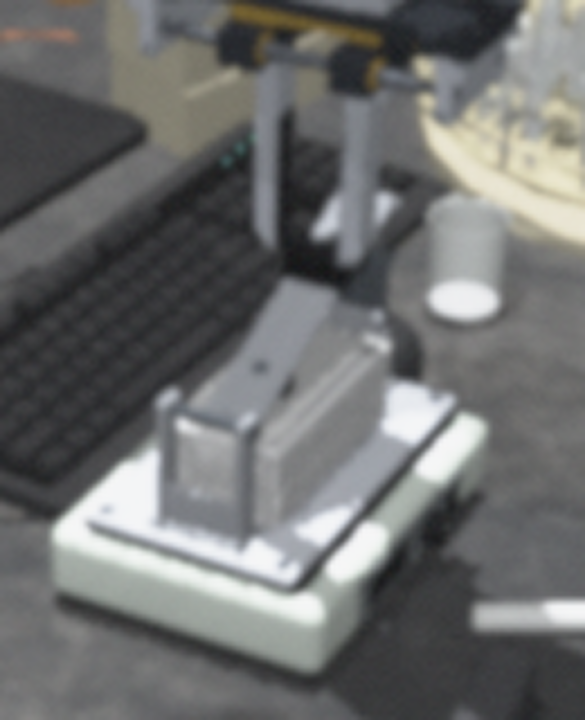

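Call:
servo_tool(
  motion=[0.5,6,0,0,0.5,12,0,0,0.5,18,0,0,0.5,24,0,0,0.5,30,0,0,0.5,30,0,0,0.5,30,0,0],
)

```text
time_s: 23.35
ee_pos: [0.5465, -0.0571, 0.1553]
eef_rot: [-1.036, 1.571, -0.947]
force: [1.5, 0.4, -0.8]
grip_width: 0.0336
```

```bash
python3 - <<'E'
from h import *
import pickle
c=cam('wrist'); pickle.dump(c,open('w12.pkl','wb')); save(c,'w12.png',(220,40,420,240),3); tilt(c); 
s=cam('scene'); save(s,'s12.png',(290,200,390,310),5)
E
```

```text
tilt -20.97 deg (neg: lip down), strip top height rel. TCP at y=0: -18.9, n=5511, range y 18..88 [546.5 -57.2 155.2]
```

View pics/w12.png

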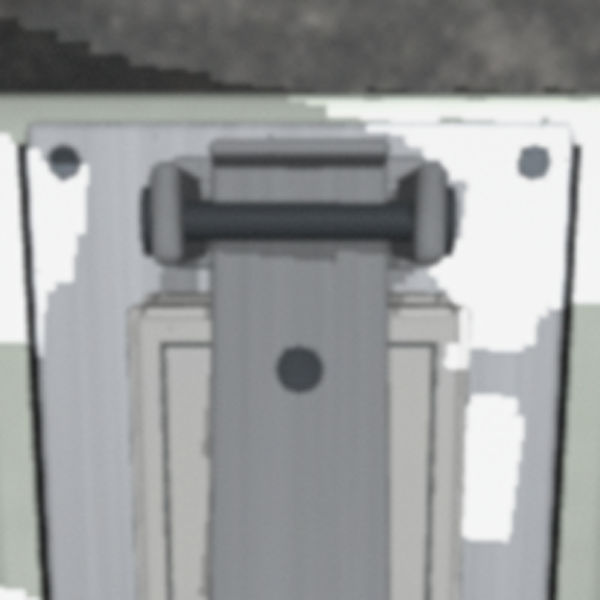

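View pics/s12.png

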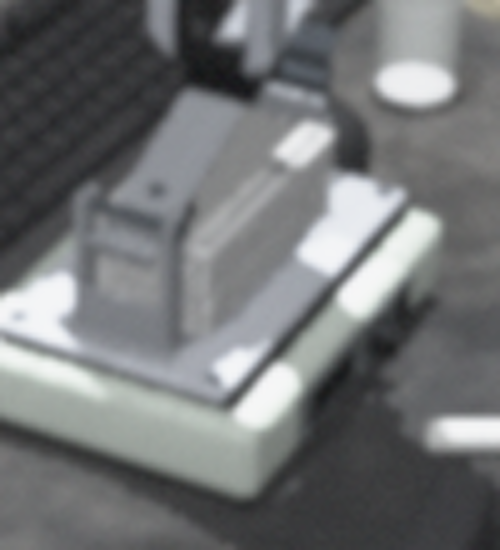

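Call:
servo_tool(
  motion=[3,0,0,0,5.4,-0.6,0,0,7.5,-2.5,0,0,9.4,-4.4,0,0,11.3,-6.2,0,0,13,-7.6,0,0,14.8,-9,0,0,16.6,-10.3,0,0,16.6,-10.3,0,0],
  force=5,
)

```text
time_s: 24.58
ee_pos: [0.5474, -0.0674, 0.1385]
eef_rot: [-3.004, 1.571, -2.915]
force: [0.0, 0.4, -0.8]
grip_width: 0.0334
```

```bash
python3 - <<'E'
from h import *
import pickle
c=cam('wrist'); pickle.dump(c,open('w13.pkl','wb')); save(c,'w13.png',(220,40,420,240),3); tilt(c); 
s=cam('side'); save(s,'d13.png',(270,220,370,320),5)
E
```

```text
tilt -8.61 deg (neg: lip down), strip top height rel. TCP at y=0: -18.1, n=6586, range y 18..86 [547.4 -67.3 138.6]
```

View pics/w13.png

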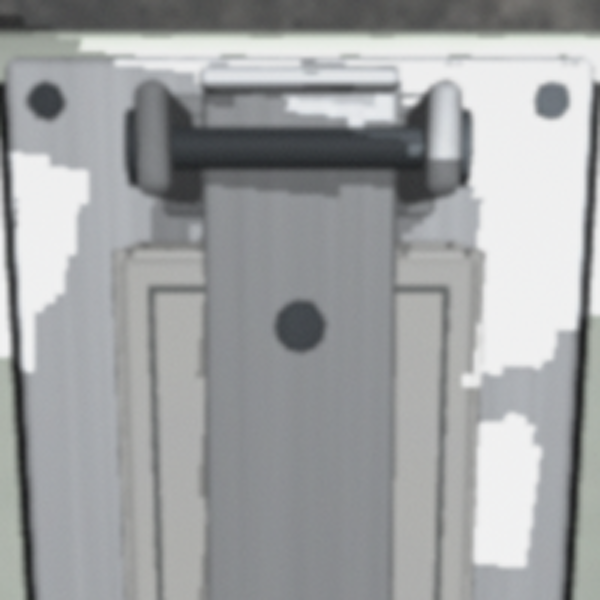

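View pics/d13.png

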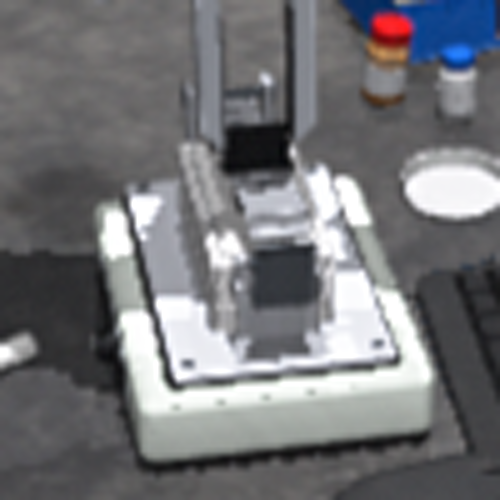

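Call:
servo_tool(
  motion=[2,-1.6,0,0,4,-3.2,0,0,5.6,-4.5,0,0,5.6,-4.5,0,0],
)

```text
time_s: 25.18
ee_pos: [0.5478, -0.0718, 0.133]
eef_rot: [0.913, 1.571, 1.002]
force: [0.7, 1.3, -0.2]
grip_width: 0.034
```

```bash
python3 - <<'E'
from h import *
import pickle
c=cam('wrist'); pickle.dump(c,open('w14.pkl','wb')); save(c,'w14.png'); tilt(c); W=cloud(c)*1e3
E
```

```text
tilt -3.75 deg (neg: lip down), strip top height rel. TCP at y=0: -18.0, n=7215, range y 18..91 [547.8 -71.7 133. ]
```

View pics/w14.png

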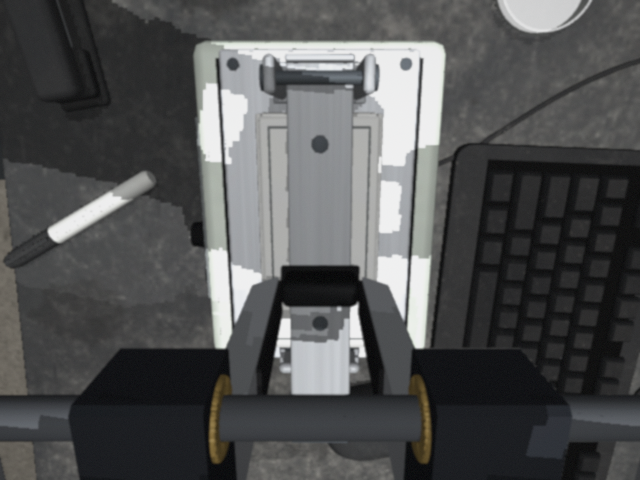

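Call:
servo_tool(
  motion=[2,-0.8,0,0,4,-1.6,0,0,5.5,-2.2,0,0,6.5,-2.4,0,0,6.5,-2.4,0,0],
  force=10,
)

```text
time_s: 25.85
ee_pos: [0.5481, -0.0742, 0.1275]
eef_rot: [-0.438, 1.57, -0.349]
force: [-5.2, 1.7, 12.7]
grip_width: 0.034
```

```bash
python3 - <<'E'
from h import *
import pickle
c=cam('wrist'); pickle.dump(c,open('w15.pkl','wb')); save(c,'w15.png'); tilt(c); W=cloud(c)*1e3
s=cam('side'); save(s,'d15.png',(270,220,370,320),5)
E
```

```text
tilt 0.06 deg (neg: lip down), strip top height rel. TCP at y=0: -17.1, n=7756, range y 18..92 [548.1 -74.2 127.5]
```

View pics/w15.png

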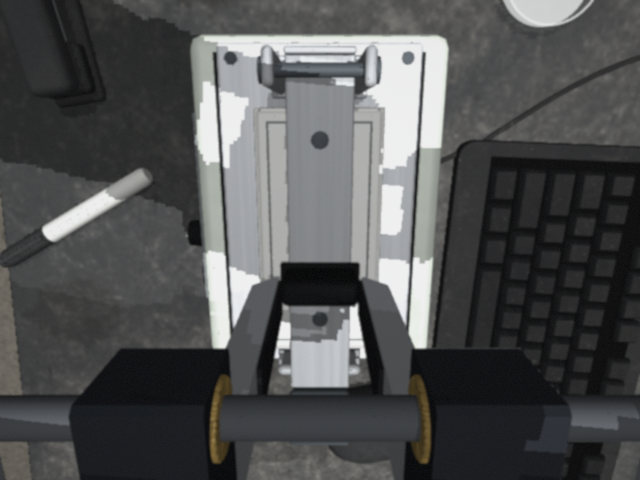

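View pics/d15.png

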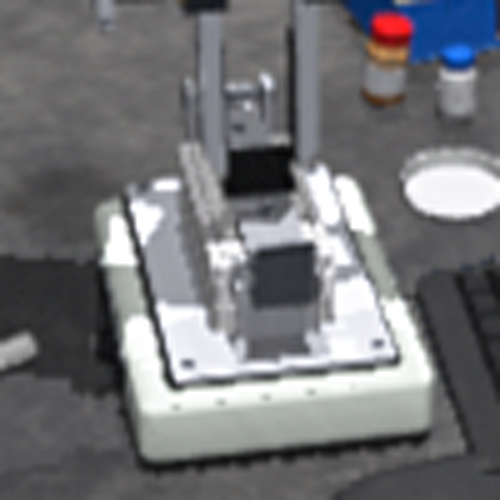

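Call:
servo_tool(
  motion=[0,0,0,0,0,0,0,0,0,0,0,0,0,0,0,0,-30,0,0,0,-70,0,0,0,-100,0,0,0,-100,0,0,0,-100,0,0,0],
  gripper=0.7,
)

```text
time_s: 27.08
ee_pos: [0.5477, -0.0741, 0.2255]
eef_rot: [2.856, 1.569, 2.945]
force: [-0.4, -0.2, -0.7]
grip_width: 0.0658
```

```bash
python3 - <<'E'
from h import *
import pickle
c=cam('wrist'); pickle.dump(c,open('w16.pkl','wb')); save(c,'w16.png',(240,60,400,400),1.7)
W=cloud(c)*1e3
R=np.array([[np.cos(.0887),-np.sin(.0887)],[np.sin(.0887),np.cos(.0887)]])
L=(W[...,:2]-[545.2,-54.7])@R; Z=W[...,2]
m=(np.abs(L[...,0])<11)&(L[...,1]>-78)&(L[...,1]<72)&(Z>100)&(Z<118)
k=np.polyfit(L[m][:,1],Z[m],1); print(k,np.degrees(np.arctan(k[0])),m.sum())
for y in range(-78,84,8):
    q=m&(np.abs(L[...,1]-y)<3); print(y,np.median(Z[q]).round(1) if q.any() else None,end=' ')
d=cam('side'); save(d,'d16.png',(270,210,370,310),6); s=cam('scene'); save(s,'s16.png',(290,200,390,310),5)
E
```

```text
[-1.34907041e-03  1.10598460e+02] -0.07729599404053741 6081
-78 110.6 -70 110.5 -62 110.6 -54 110.6 -46 110.5 -38 110.9 -30 110.5 -22 None -14 114.4 -6 110.4 2 110.4 10 110.5 18 110.4 26 110.5 34 110.4 42 110.5 50 110.7 58 110.4 66 110.5 74 110.4 82 None
```

View pics/w16.png

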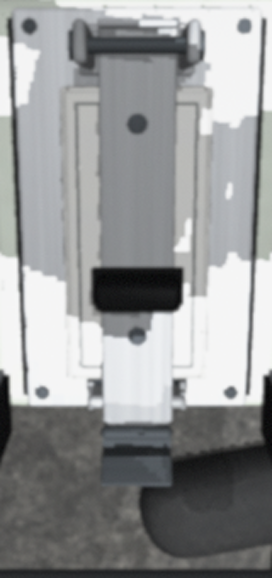

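View pics/d16.png

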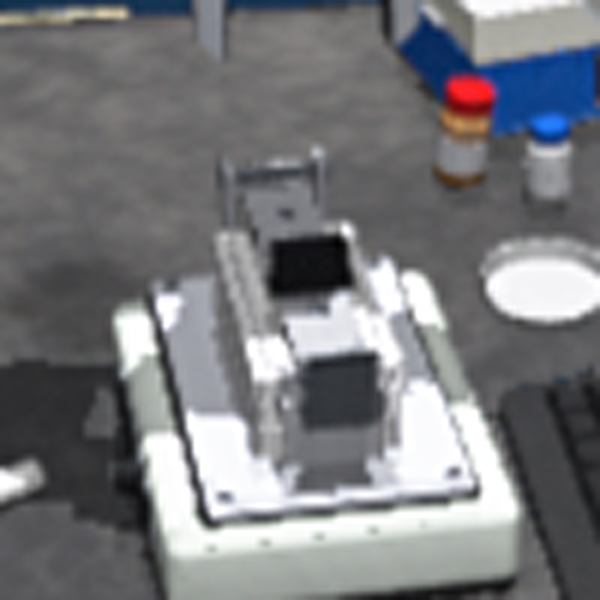

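View pics/s16.png

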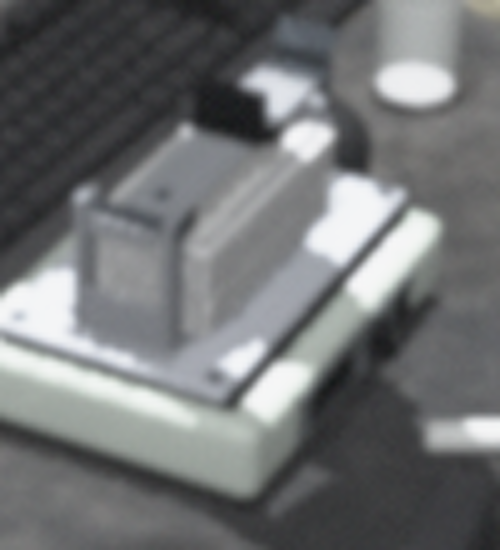

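```bash
python3 - <<'E'
from h import *
import pickle
R=np.array([[np.cos(.0887),-np.sin(.0887)],[np.sin(.0887),np.cos(.0887)]])
for f in('w7','w10','w16'):
    c=pickle.load(open(f+'.pkl','rb')); W=cloud(c)*1e3
    L=(W[...,:2]-[545.2,-54.7])@R; Z=W[...,2]
    print(f)
    for y in range(-110,-66,3):
        q=(np.abs(L[...,0])<9)&(np.abs(L[...,1]-y)<1.5)&(Z<140); print(y,(np.round(np.percentile(Z[q],[10,50,90]),1).tolist(),q.sum()) if q.any() else None,end=' ')
    print()
c=pickle.load(open('w16.pkl','rb')); save(c,'w16c.png',(280,290,360,360),8)
c=pickle.load(open('w7.pkl','rb')); save(c,'w7c.png',(280,290,360,380),7)
E
```

```text
w7
-110 None -107 None -104 None -101 ([126.3, 126.8, 127.3], np.int64(12)) -98 ([124.3, 126.2, 127.7], np.int64(147)) -95 ([121.5, 123.2, 124.8], np.int64(143)) -92 ([90.0, 115.9, 121.1], np.int64(330)) -89 ([88.2, 108.6, 110.2], np.int64(163)) -86 ([88.0, 90.0, 110.9], np.int64(150)) -83 ([88.8, 108.7, 110.6], np.int64(155)) -80 None -77 None -74 ([104.6, 105.4, 106.2], np.int64(53)) -71 ([91.8, 101.1, 106.0], np.int64(253)) -68 ([89.1, 90.5, 103.9], np.int64(114)) 
w10
-110 None -107 None -104 None -101 None -98 None -95 None -92 None -89 None -86 None -83 None -80 None -77 None -74 None -71 None -68 None 
w16
-110 None -107 None -104 None -101 ([126.3, 126.9, 127.6], np.int64(27)) -98 ([124.6, 126.2, 127.5], np.int64(134)) -95 ([121.2, 122.9, 124.8], np.int64(152)) -92 ([110.1, 117.5, 121.0], np.int64(266)) -89 ([108.7, 109.5, 110.6], np.int64(93)) -86 ([109.3, 110.0, 110.9], np.int64(87)) -83 ([102.8, 108.3, 110.5], np.int64(166)) -80 ([109.4, 109.5, 109.5], np.int64(3)) -77 ([109.7, 110.5, 111.2], np.int64(82)) -74 ([109.6, 110.6, 111.4], np.int64(89)) -71 ([109.8, 110.5, 111.4], np.int64(92)) -68 ([109.6, 110.6, 111.3], np.int64(89))
```

View pics/w16c.png

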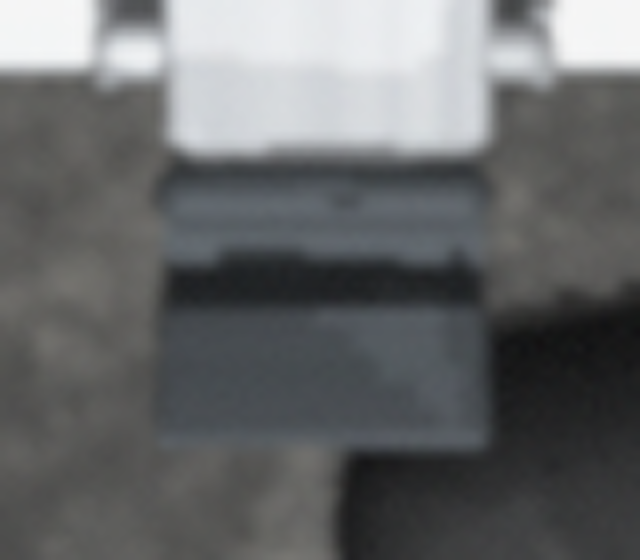

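View pics/w7c.png

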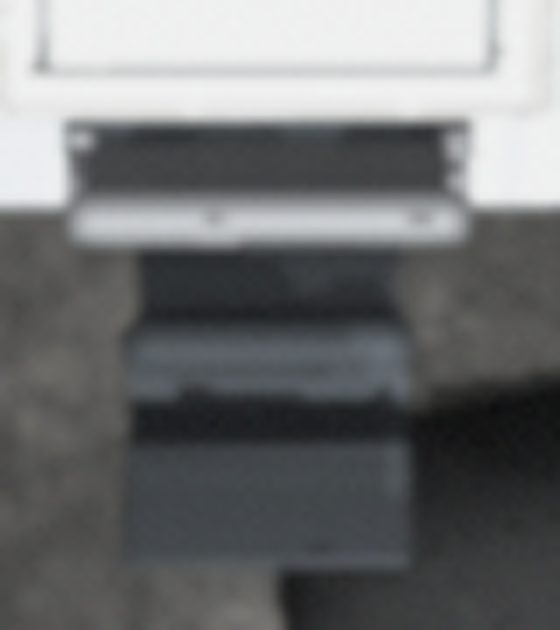

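```bash
python3 - <<'E'
from h import *
import pickle
c=pickle.load(open('w16.pkl','rb'))
R=np.array([[np.cos(.0887),-np.sin(.0887)],[np.sin(.0887),np.cos(.0887)]])
f=lambda u,v,z:((px(c,u/1.7+240,v/1.7+60,plane=z)*1e3)[:2]-[545.2,-54.7])@R
print('bar screws in shaker frame (expect 45,-42)',f(137,123,.110),f(137,336,.110))
o=ctrl.get_obs(); print(o['time_s'],o['force'])
print(ctrl.hand_in())
E
```

```text
bar screws in shaker frame (expect 45,-42) [ 0.05098592 47.66642445] [  0.13729802 -39.80765552]
27.225 [ 0.22263149 -0.55876408  0.93159241]
the job is handed in; nothing more can be done
None
```

The shaker is loaded and the job is handed in at about 27 s of the 70 s allowed. The hand-in gives no verdict.

- **Trays and lid:** I nested the loose tray on the lower one, then the lid on top. Each met the one below at its seated height. The lid's top measured flat at z ≈ 97.9 mm, against 97 mm nominal; it would read about 101 mm if it were riding on the bead.
- **Bar, grip differs from yours:** The tool can only turn about its own axis, so I held the rib across its 34 mm width instead of its 12 mm. With a light grip and small upward jerks the bar swung to a 21° tilt.
- **Bar, fitting:** I slid the lip under the rail and lowered the bar in an arc until it was level, which took about 13 N.

After I let go and backed off, the last checks showed:

- **Bar height and level:** The strip was level to 0.1° and its top was at 110.5 mm, against 110 mm nominal.
- **Catch:** Its outline matched the one taken before fitting to within about 0.3 mm, apart from a few pixels near the nose. I take it to be back at rest over the foot.
- **Bar position:** It was centred in x. It sat about 2 to 2.5 mm from home towards the rail side, inside its 3 mm of play, and the camera error is about 2 mm.
- **Bystanders:** I went near none of them, and the pictures showed no sign that any had moved, but I did not measure their positions at the end.

No check failed.

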